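# Sort pipe nipples by length into a case and set its folding cover half open

### The arm

A 6-joint arm with a two-finger parallel gripper is mounted at the origin on the work surface. World frame = base frame: x ahead of the robot, y to its left, z up, the work surface at z = 0. Lengths are in m, angles in rad, forces in N, time in s.
With the tool pointing down it reaches from about 0.3 to 0.875 m from the base axis. Payload 6.4 kg.
Tool frame: the origin (TCP) lies on the centre line of the jaws, within the pads' length; the fingertips stand 17 mm ahead of it and the grasp point (between the pads) lies 2 mm behind it; x points along the fingers, y is the direction in which the jaws open and shut, and the axes are right-handed (so a half turn about x gives the same grasp; the last joint's range is limited). The gripper opens to 85 mm and grips with 20 to 120 N. Pads are 22 mm wide; open, the fingers measure 114 mm over their backs; the gripper's body (76 mm by 85 mm) begins 54 mm behind the grasp point. The pads swing forward as they close: fully open they stand 13 mm farther back than shut.
Start: joints at [0.993, 0.181, 1.607, -0, 1.354, -0.206], TCP at [0.209, 0.536, 0.248] pointing down, gripper open.
Joint ranges: [-2.99, 2.99], [-0.89, 2.07], [0.3, 2.58], [-1.14, 4.28], [0, 2.63], [-3.12, 3.12]. Speed limits (rad/s): [2.57, 2.57, 3.01, 3.14, 3.14, 3.14].

### API

Orientations are given as a unit quaternion [x, y, z, w].
In Python, from plant import get_obs, capture, hand_in gives the robot as it stands.
- The arm moves only by the tool move_arm, never from a script. Its argument "series" is a list of rows, each a list of 7 numbers: the shift along the world's x, y, z in cm, then the turn, a rotation vector about the world's x, y, z in rad, then the opening, from 0 (shut) to 1 (fully open). A call has 1 to 12 rows; each row is the pose to reach, as a shift and turn from the pose commanded when the call began; what a row does not reach only later rows make up. A row lasts 1/8 s, in which the tool goes at most 62.5 mm and 10.7 degrees, less where a joint would pass 70% of its speed; a pose out of reach is approached as far as the arm can. A call with a gripper value outside its range is refused whole. The fingers move at their own pace and stop on an object; "grip_force" is the grip in N (left out, the last holds). Time passes only in rows, so rows that repeat a pose let the fingers close. It gives the time, the measured TCP pose, the force and the opening at its end, in the units of the state.
- get_obs(): the state, without advancing time (a new reading comes with each control period).
- capture(name): name is "scene" or "top" or "wrist"; returns a dict with "image" (480x640x3 uint8, blue, green, red), "fx", "fy", "cx", "cy" (pixels), "R" (3x3) and "t" (3): a world point X has camera coordinates R X + t; the wrist camera has in their place "hand_eye" (4x4, takes a point from camera to tool coordinates, whose origin is the TCP and whose axes are the tool frame's). Camera axes: x right, y down, z forward; pixel columns grow to the right and rows downward; lengths in m; the calibration is good to about 2 mm. A picture is of the moment at which its call begins: read the wrist's pose just before it. There is no depth.
- hand_in(): hands the job in, once; it reports no verdict.
The state is a dict: "time": time; "qpos": joint angles; "joint_velocities": joint speeds; "effort": joint torques, N m; "eef_pos": TCP position; "ee_rot": TCP orientation; "force": force on the tool from outside, world axes, zero at the start; "wrist_torque": the same for the moment, N m; "grip_width": opening from 0.0 (shut) to 1.0 (fully open).
Only numpy, scipy, OpenCV 4.12 (cv2) and the standard library are available. Lean on these libraries where they do the work, as an engineer would, in place of code of your own. Each camera call takes 0.05 s, during which the arm holds its last target.

### The job

Fold the cover of the sorting case up until it stands upright, then lay every steel pipe nipple lying loose on the bench (not the stock in the bins) flat in the case, the long ones in the wide row next to the hinge and the short ones in the narrow row. Once all are in, fold the cover back down to half open, 45 degrees, in line with the slanted gauge arm at its hinge, and let go. Leave the other things on the bench where they are.

Things in the scene. Friction and masses are not known exactly. Their poses are not given: they have to be found in the camera images.
- case: Grey open case 236 (x) x 224 (y) x 34 mm, walls and floor 4 mm; origin: centre of underside. x runs along the rows and hinge. A divider (top at z 28 mm) at y -20 mm makes two rows 228 mm long: wide row y -18 to +108 mm next to the hinge, for long nipples; narrow row y -108 to -22 mm, for short ones. See gauge_arm.
- gauge_arm (a point): Middle of the fixed dark steel gauge arm, 110 mm long, that rises from the hinge line at 45 degrees just outside the case's +x end: it shows the cover's half-open angle.
- cover (a joint): Angle of the stiff aluminium cover (236 x 228 x 4 mm, 0.3 kg) about its hinge, rad: 0 = shut flat over the case, 0.785 = half open (45 degrees, parallel to the gauge arm), 1.57 = upright; stop at 1.92. It stays where it is left; it takes about 5 N at the handle.
- cover_hinge (a point): Fixed point on the hinge axis, at the middle of its length: at (0, 118, 40) mm in the case's frame; the axis runs along the case's x.
- cover_handle (a point): Middle of the round handle bar (12 mm thick, 104 mm clear length parallel to the hinge) that the cover carries on two arms, 40 mm beyond its free edge and 274 mm from the hinge axis, in the cover's plane. At angle a it lies, in the case's frame, at y = 118 - 274 cos a, z = 40 + 274 sin a mm.
- long1: Long steel pipe nipple, 110 mm long, 24 mm tube along its x axis, with a square spanner collar 28 x 28 mm, 30 mm long, at mid length, on which it lies; origin on the axis at mid length (14 mm above what it lies on). May be absent.
- long2: Long steel pipe nipple, 110 mm long, 24 mm tube along its x axis, with a square spanner collar 28 x 28 mm, 30 mm long, at mid length, on which it lies; origin on the axis at mid length (14 mm above what it lies on). May be absent.
- long3: Long steel pipe nipple, 110 mm long, 24 mm tube along its x axis, with a square spanner collar 28 x 28 mm, 30 mm long, at mid length, on which it lies; origin on the axis at mid length (14 mm above what it lies on). May be absent.
- short1: Short steel pipe nipple, 70 mm long, 24 mm tube along its x axis, with a square spanner collar 28 x 28 mm, 30 mm long, at mid length, on which it lies; origin on the axis at mid length (14 mm above what it lies on). May be absent.
- short2: Short steel pipe nipple, 70 mm long, 24 mm tube along its x axis, with a square spanner collar 28 x 28 mm, 30 mm long, at mid length, on which it lies; origin on the axis at mid length (14 mm above what it lies on). May be absent.
- short3: Short steel pipe nipple, 70 mm long, 24 mm tube along its x axis, with a square spanner collar 28 x 28 mm, 30 mm long, at mid length, on which it lies; origin on the axis at mid length (14 mm above what it lies on). May be absent.
- valve: Bystander: brass ball valve, 80 mm long along x, 50 mm high, steel lever on top reaching to x = 65 mm; origin under its centre.
- coupler: Bystander: white plastic quick coupler standing upright, 40 mm across, 62 mm high; origin under its centre.
- reel: Bystander: white tape reel lying flat, 60 mm across, 18 mm high; origin under its centre.
- funnel: Bystander: grey plastic funnel standing on its 104 mm mouth, spout up, 110 mm high; origin under its centre.
- clamp: Bystander: steel worm-drive clamp lying flat, 64 mm ring, 14 mm high; origin under the ring's centre.
- spanner: Bystander: steel spanner, 180 mm long, lying flat; origin under its centre.
Things that resemble listed ones, but are neither listed nor needed, are in the scene too. Leave any green look-alike of the long1 alone. What is shaped like the short2 but green is not meant.

How it is judged:
On the way, in this order (a step that is already met when the one before it is completed fails the run):
1. the cover stands upright (at least 80 degrees open) (value of joint cover above 1.4 rad), for 0.2 s.
2. every nipple lies flat in its row, the cover still up (y of long1 in the frame of case between -0.008 and 0.098 m and x of long1 in the frame of case between -0.112 and 0.112 m and z of each of long1, long2, long3, short1, short2, short3 in the frame of case below 0.026 m and angle between long1's own x axis and vertical between 1.4 and 1.74 rad and y of long2 in the frame of case between -0.008 and 0.098 m and x of long2 in the frame of case between -0.112 and 0.112 m and angle between long2's own x axis and vertical between 1.4 and 1.74 rad and y of long3 in the frame of case between -0.008 and 0.098 m and x of long3 in the frame of case between -0.112 and 0.112 m and angle between long3's own x axis and vertical between 1.4 and 1.74 rad and y of short1 in the frame of case between -0.098 and -0.032 m and x of short1 in the frame of case between -0.112 and 0.112 m and angle between short1's own x axis and vertical between 1.4 and 1.74 rad and y of short2 in the frame of case between -0.098 and -0.032 m and x of short2 in the frame of case between -0.112 and 0.112 m and angle between short2's own x axis and vertical between 1.4 and 1.74 rad and y of short3 in the frame of case between -0.098 and -0.032 m and x of short3 in the frame of case between -0.112 and 0.112 m and angle between short3's own x axis and vertical between 1.4 and 1.74 rad and value of joint cover above 1 rad), for 0.2 s.
3. the cover is folded back down to half open (value of joint cover between 0.665 and 0.905 rad), for 0.2 s.
At the end, for the whole second after the job is handed in: Every nipple present lies flat (within 10 degrees of level) on the floor of its row, the long ones in the wide row and the short ones in the narrow row, and the cover stands by itself at 45 degrees, within 7 degrees (all of step 3 and y of long1 in the frame of case between -0.008 and 0.098 m and x of long1 in the frame of case between -0.112 and 0.112 m and z of each of long1, long2, long3, short1, short2, short3 in the frame of case below 0.026 m and angle between long1's own x axis and vertical between 1.4 and 1.74 rad and y of long2 in the frame of case between -0.008 and 0.098 m and x of long2 in the frame of case between -0.112 and 0.112 m and angle between long2's own x axis and vertical between 1.4 and 1.74 rad and y of long3 in the frame of case between -0.008 and 0.098 m and x of long3 in the frame of case between -0.112 and 0.112 m and angle between long3's own x axis and vertical between 1.4 and 1.74 rad and y of short1 in the frame of case between -0.098 and -0.032 m and x of short1 in the frame of case between -0.112 and 0.112 m and angle between short1's own x axis and vertical between 1.4 and 1.74 rad and y of short2 in the frame of case between -0.098 and -0.032 m and x of short2 in the frame of case between -0.112 and 0.112 m and angle between short2's own x axis and vertical between 1.4 and 1.74 rad and y of short3 in the frame of case between -0.098 and -0.032 m and x of short3 in the frame of case between -0.112 and 0.112 m and angle between short3's own x axis and vertical between 1.4 and 1.74 rad); the robot touches nothing.
It fails at once if a bystander is shifted more than 6 cm (distance of any of valve, coupler, reel, funnel, clamp, spanner from where it was at the start of the episode above 0.06 m).
It fails at once if the funnel or the coupler is knocked over (angle between any of funnel, coupler's own z axis and vertical above 0.8 rad).
Of long1, long2, long3, short1, short2, short3 only 4 to 6 are there at a start; the rules pass over those that are not, and their reading is None.
At some moment in a run one of long1, long2, long3, short1, short2, short3 may be knocked a few centimetres aside while the robot is not near it.
Once in a run the grip may slacken for a moment while it holds something.
It also fails if it takes over 210 s, if anything falls off the work surface, if the arm or the gripper's body presses on something with over 40 N, if the wrist force passes 120 N, or if a joint passes its speed limit or range.

## Working session

There is one attempt and no reset: what is moved stays moved. The work goes in short steps, Python scripts to look and compute and a tool call to move; the robot and the scene stay as the last step left them, time stands still between calls to the robot, and variables do not carry over. Pictures are saved under pics/ and viewed, and the job is handed in when it is done.

Besides the shell and the picture viewer there is one more tool, called after "Request:" by a JSON object that holds its "api" and its "payload". move_arm: Moves the arm, as the interface text tells. Its arguments: {"type":"object","properties":{"series":{"type":"array"},"grip_force":{"type":"number"}},"required":["series"]}

```bash
mkdir -p pics; ls
python3 - <<'E'
from plant import get_obs, capture
import cv2,json
o=get_obs();print(o)
for n in("scene","top","wrist"):
    c=capture(n);cv2.imwrite(f"pics/{n}0.png",c["image"]);print(n,{k:(v.tolist() if hasattr(v,'tolist') else v) for k,v in c.items() if k!="image"})
E
```

```text
pics
{'time': 0.0, 'qpos': array([ 9.92699724e-01,  1.81535337e-01,  1.60802062e+00,  1.64565110e-05,
        1.35380960e+00, -2.06296093e-01]), 'joint_velocities': array([-9.51059261e-06,  2.27852260e-04,  7.05257023e-04, -4.51755593e-04,
       -5.64136091e-04,  2.02699208e-04]), 'effort': array([-1.86640345e-04, -4.44879055e+01, -3.51328254e+01, -2.07075354e-04,
        8.98571452e-03, -4.58333147e-05]), 'eef_pos': array([0.20857432, 0.53526762, 0.24738125]), 'ee_rot': array([ 0.13011964,  0.69516784, -0.13127374,  0.69467817]), 'force': array([ 0.5164992 , -0.38156222, -0.09849068]), 'wrist_torque': array([ 0.00303632, -0.00465726,  0.00215365]), 'grip_width': 1.0011775268282874}
scene {'fx': 561.8342442322545, 'fy': 561.8342442322545, 'cx': 316.14366436799514, 'cy': 231.32414960818204, 'R': [[-0.6173397184315141, 0.786690796445992, -0.0030434904417643194], [0.6009718235603764, 0.4690969251537826, -0.6471328627861377], [-0.5076657752236349, -0.40132987130094977, -0.7623711662098381]], 't': [0.43918686618761626, -0.2560553126264113, 1.572768011835536]}
top {'fx': 543.9075120416312, 'fy': 543.9075120416312, 'cx': 312.54019574193416, 'cy': 238.1189117578841, 'R': [[0.022487535927809978, -0.9997468629442635, 0.0007216377202581037], [-0.9983184678455428, -0.02249397015097831, -0.05342525681150154], [0.05342796539662965, 0.0004809781187734951, -0.9985715904098343]], 't': [-0.12116557934860861, 0.5792960717744011, 1.2717290308749174]}
wrist {'fx': 412.70447713477495, 'fy': 412.70447713477495, 'cx': 310.868609945068, 'cy': 244.46675772797127, 'hand_eye': [[0.0003551388799822655, -0.27931292896272897, 0.9602000633152628, -0.12584363097356654], [0.9999995729902672, -0.0007200172317416009, -0.0005793051588804187, 5.7554343245613815e-05], [0.0008531680121963403, 0.960199859034277, 0.27931255398727695, -0.06948210521782261], [0.0, 0.0, 0.0, 1.0]]}
```

View pics/scene0.png

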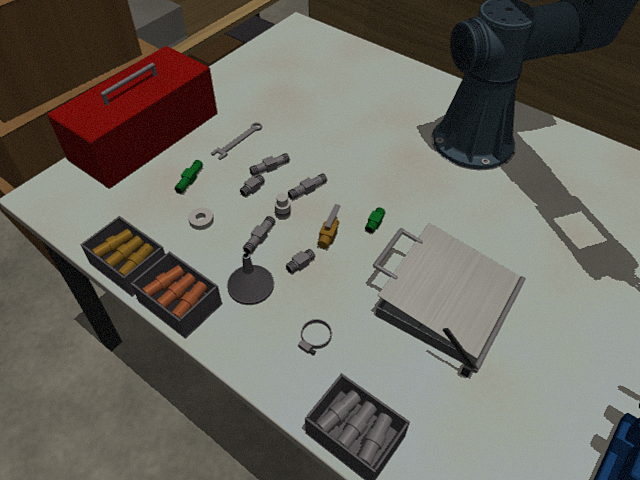

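View pics/top0.png

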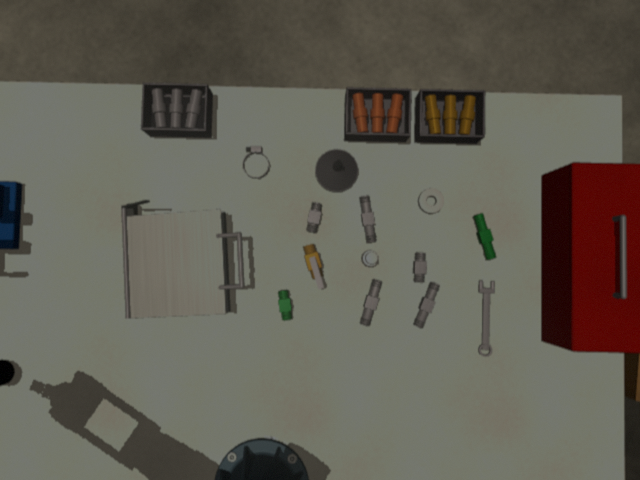

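View pics/wrist0.png

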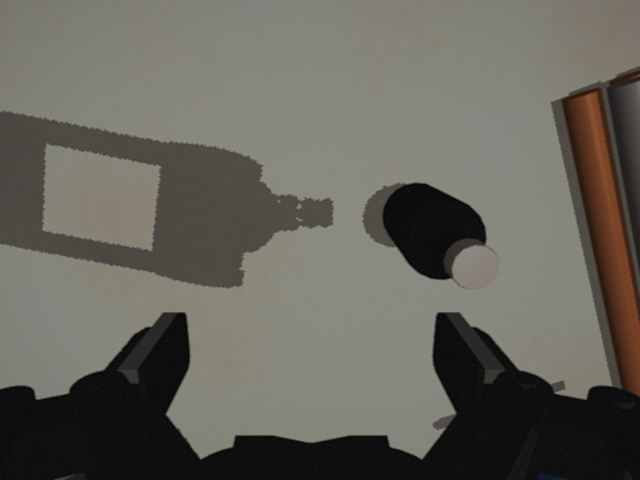

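```bash
cat > h.py <<'E'
import numpy as np, cv2
from plant import get_obs, capture
from scipy.spatial.transform import Rotation as Rn
def cam(n):
    o=get_obs(); c=capture(n)
    if n=="wrist":
        T=np.eye(4);T[:3,:3]=Rn.from_quat(o["ee_rot"]).as_matrix();T[:3,3]=o["eef_pos"]
        M=np.linalg.inv(T@np.array(c["hand_eye"])); c["R"],c["t"]=M[:3,:3],M[:3,3]
    c["R"]=np.array(c["R"]);c["t"]=np.array(c["t"]);return c
def proj(c,X):
    P=np.atleast_2d(X)@c["R"].T+c["t"]; return np.c_[c["fx"]*P[:,0]/P[:,2]+c["cx"],c["fy"]*P[:,1]/P[:,2]+c["cy"]]
def back(c,u,v,z):
    d=c["R"].T@np.array([(u-c["cx"])/c["fx"],(v-c["cy"])/c["fy"],1]); o=-c["R"].T@c["t"]
    return o+d*(z-o[2])/d[2]
def tri(obs):
    A=[];b=[]
    for c,u,v in obs:
        d=c["R"].T@np.array([(u-c["cx"])/c["fx"],(v-c["cy"])/c["fy"],1]);d/=np.linalg.norm(d)
        o=-c["R"].T@c["t"];P=np.eye(3)-np.outer(d,d);A.append(P);b.append(P@o)
    x=np.linalg.lstsq(np.vstack(A),np.hstack(b),rcond=None)[0];return x
def crop(c,x0,y0,x1,y1,s,name):
    im=cv2.resize(c["image"][y0:y1,x0:x1],None,fx=s,fy=s,interpolation=cv2.INTER_CUBIC)
    im=cv2.convertScaleAbs(im,alpha=1.4); cv2.imwrite("pics/"+name+".png",im)
E
python3 - <<'E'
from h import *
t=cam("top");s=cam("scene")
import pickle;pickle.dump((t,s),open("c0.pkl","wb"))
crop(t,100,180,300,330,4,"tc0");crop(s,350,210,550,390,3,"sc0");crop(t,270,180,450,330,4,"tn0")
E
```

```text
(no output)
```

View pics/tc0.png

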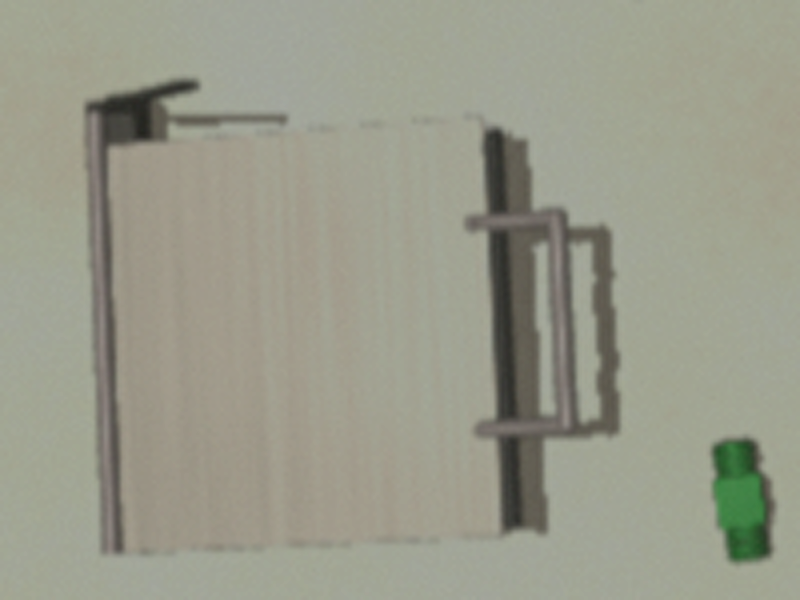

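View pics/sc0.png

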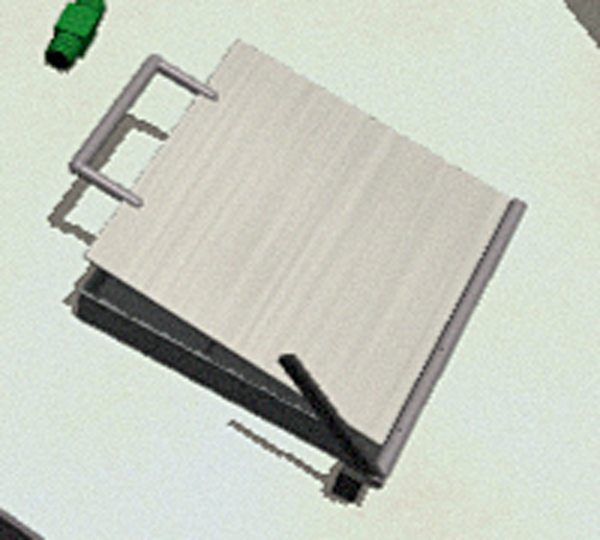

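View pics/tn0.png

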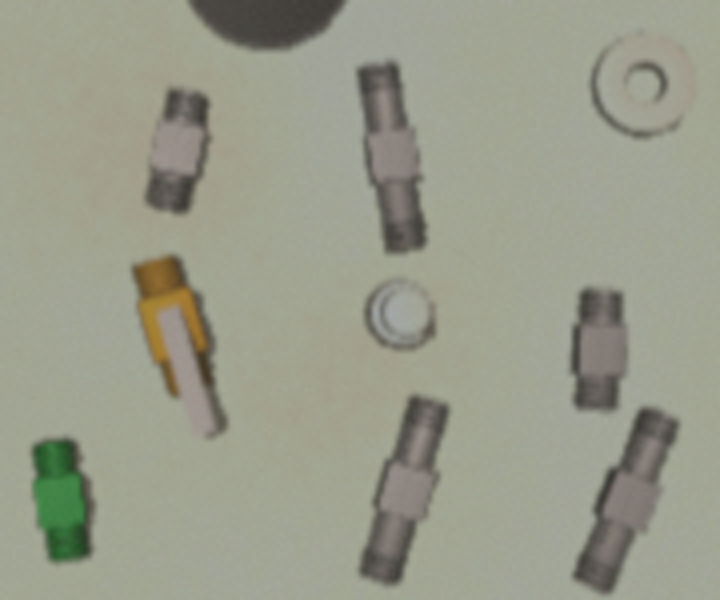

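```bash
cat > meas.py <<'E'
from h import *
import pickle
from scipy.optimize import least_squares
t,s=pickle.load(open("c0.pkl","rb"))
def cp(r,x,a): # case frame pts at cover radius r
    return np.array([x,.118-r*np.cos(a)+.002*np.sin(a)*0,.040+r*np.sin(a)])
def w(p,P):
    c,sn=np.cos(p[2]),np.sin(p[2]);return np.array([p[0]+c*P[0]-sn*P[1],p[1]+sn*P[0]+c*P[1],P[2]])
obs=[(t,.274,.058,240,233),(t,.274,-.058,242.5,287.5),(s,.274,.058,375.7,265),(s,.274,-.058,401.7,230),
(t,.234,.118,220.75,209.5),(t,.234,-.118,225.5,313.75),(s,.234,-.118,430,223.3),(s,.234,.118,380,296),(s,0,-.118,523.3,277.7),(t,0,-.118,127.5,317.5)]
f=lambda p:np.hstack([proj(c,w(p,cp(r,x,p[3])))[0]-[u,v] for c,r,x,u,v in obs])
r=least_squares(f,[.48,.25,0,.2],loss='soft_l1');print(r.x,np.round(f(r.x).reshape(-1,2),1))
p=r.x
print("case ctr",p[:3],"angle",p[3],"handle",w(p,cp(.274,0,p[3])),"hinge",w(p,[0,.118,.04]))
ends={"shortA":((188,92),(168,208)),"longA":((378,66),(407,250)),"shortB":((601,290),(596,408)),"longB":((428,400),(381,580)),"longC":((658,412),(594,588)),'valve':((155,262),(207,432)),'cplr':((403,314),(403,314))}
for n,(a,b) in ends.items():
    A=back(t,270+a[0]/4,180+a[1]/4,.014);B=back(t,270+b[0]/4,180+b[1]/4,.014)
    d=A-B;print(n,np.round((A+B)/2,3),"len",np.linalg.norm(d).round(3),"yaw",np.degrees(np.arctan2(d[1],d[0])).round(1),proj(s,(A+B)/2).round(0))
E
python3 meas.py
```

```text
[0.51320731 0.20734614 0.07123725 0.13006484] [[-1.1  2. ]
 [-1.5 -1. ]
 [-0.7  0.2]
 [-0.6  0.7]
 [-0.1  0.1]
 [-0.7  0.3]
 [-1.1 -0.3]
 [-3.1 -1.2]
 [-0.1 -0.6]
 [-1.2  0.3]]
case ctr [0.51320731 0.20734614 0.07123725] angle 0.1300648360952878 handle [0.5241462  0.05405028 0.07553737] hinge [0.50480842 0.32504686 0.04      ]
shortA [ 0.631 -0.112  0.014] len 0.07 yaw -8.5 [[299. 258.]]
longA [ 0.629 -0.239  0.014] len 0.111 yaw 9.9 [[258. 232.]]
shortB [ 0.519 -0.363  0.014] len 0.07 yaw -1.7 [[251. 183.]]
longB [ 0.433 -0.249  0.014] len 0.109 yaw -13.7 [[307. 184.]]
longC [ 0.43  -0.38   0.014] len 0.11 yaw -19.4 [[269. 162.]]
valve [ 0.514 -0.116  0.014] len 0.105 yaw 18.3 [[329. 227.]]
cplr [ 0.537 -0.247  0.014] len 0.0 yaw 0.0 [[281. 208.]]
```

```bash
cat >> h.py <<'E'
def plan(pos=None,yaw=None,show=True):
    "delta cm + rotvec: tool x down, tool y along world yaw (deg, mod 180)"
    o=get_obs();R=Rn.from_quat(o["ee_rot"]);m=R.as_matrix()
    print("t",round(o["time"],2),"tcp",o["eef_pos"].round(4),"xdir",m[:,0].round(3),"ydir yaw",np.degrees(np.arctan2(m[1,1],m[0,1])).round(1),"grip",round(o["grip_width"],3),"F",o["force"].round(1),"q6",o["qpos"].round(2))
    if pos is not None: print("d cm",((np.array(pos)-o["eef_pos"])*100).round(2))
    if yaw is not None:
        for y in(yaw,yaw+180):
            a=np.radians(y);x=np.array([0,0,-1.]);yy=np.array([np.cos(a),np.sin(a),0]);D=np.c_[x,yy,np.cross(x,yy)]
            print("rotvec",(Rn.from_matrix(D)*R.inv()).as_rotvec().round(3))
E
python3 - <<'E'
from h import *
plan([.524,.054,.0755-.002],94.1)
E
```

```text
t 0.25 tcp [0.2087 0.5355 0.2479] xdir [-0.    -0.001 -1.   ] ydir yaw 68.7 grip 1.0 F [-0.3  0.4 -0.4] q6 [ 0.99  0.18  1.61  0.    1.35 -0.21]
d cm [ 31.53 -48.15 -17.44]
rotvec [ 0.001 -0.     0.443]
rotvec [-0.000e+00 -1.000e-03 -2.698e+00]
```

Request:
{"api": "move_arm", "payload": {"series": [[31.5, -48.2, -6, 0, 0, 0.443, 0.32], [31.5, -48.2, -6, 0, 0, 0.443, 0.32], [31.5, -48.2, -6, 0, 0, 0.443, 0.32], [31.5, -48.2, -6, 0, 0, 0.443, 0.32], [31.5, -48.2, -6, 0, 0, 0.443, 0.32], [31.5, -48.2, -6, 0, 0, 0.443, 0.32], [31.5, -48.2, -6, 0, 0, 0.443, 0.32], [31.5, -48.2, -6, 0, 0, 0.443, 0.32], [31.5, -48.2, -6, 0, 0, 0.443, 0.32], [31.5, -48.2, -6, 0, 0, 0.443, 0.32], [31.5, -48.2, -6, 0, 0, 0.443, 0.32], [31.5, -48.2, -6, 0, 0, 0.443, 0.32]], "grip_force": 40}}

```text
time: 1.75
eef_pos: [0.5233, 0.0543, 0.1881]
ee_rot: [-0.025, 0.707, 0.025, 0.706]
force: [-0.1, 0.6, 0.6]
grip_width: 0.318
```

Run:
```python
from h import *
plan([.524,.054,.0735],94.1)
c=cam("wrist");cv2.imwrite("pics/w1.png",c["image"])
```

```text
t 1.75 tcp [0.5233 0.0543 0.1881] xdir [-0.001  0.    -1.   ] ydir yaw 94.1 grip 0.318 F [-0.1  0.6  0.6] q6 [-0.12  0.14  1.79  0.    1.22 -1.76]
d cm [  0.07  -0.03 -11.46]
rotvec [-0.    -0.001  0.   ]
rotvec [-1.000e-03  1.000e-03 -3.141e+00]
```

View pics/w1.png

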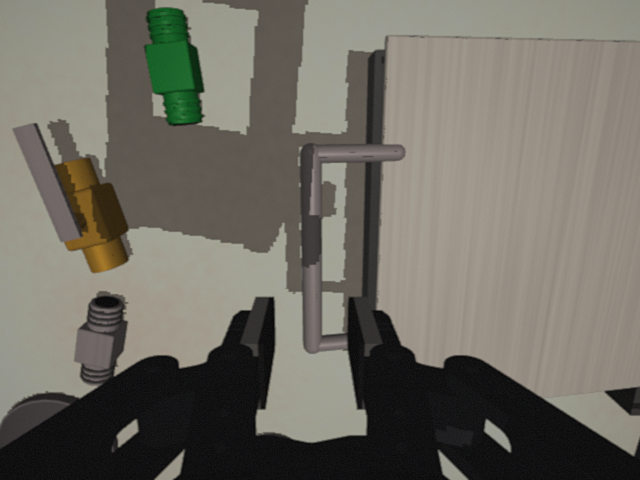

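Run:
```python
from h import *
c=cam("wrist")
for z in(.07,.0755,.08):
  print(z,back(c,311,150,z).round(4),back(c,313,347,z).round(4))
```

```text
0.07 [0.468  0.0501 0.07  ] [0.5952 0.0606 0.07  ]
0.0755 [0.4676 0.0501 0.0755] [0.592  0.0603 0.0755]
0.08 [0.4674 0.0501 0.08  ] [0.5894 0.0601 0.08  ]
```

Request:
{"api": "move_arm", "payload": {"series": [[0.5, 0, -6, 0, 0, 0, 0.32], [0.5, 0, -11.4, 0, 0, 0, 0.32], [0.5, 0, -11.4, 0, 0, 0, 0.32], [0.5, 0, -11.4, 0, 0, 0, 0.0], [0.5, 0, -11.4, 0, 0, 0, 0.0], [0.5, 0, -11.4, 0, 0, 0, 0.0], [0.5, 0, -11.4, 0, 0, 0, 0.0], [0.5, 0, -11.4, 0, 0, 0, 0.0]]}}

```text
time: 2.85
eef_pos: [0.5294, 0.0551, 0.0765]
ee_rot: [-0.025, 0.706, 0.026, 0.707]
force: [-1.6, 5.5, -6.1]
grip_width: 0.125
```

Run:
```python
from h import *
plan()
c=cam("wrist");cv2.imwrite("pics/w2.png",c["image"])
o=get_obs()["eef_pos"]
# arc targets: world
p=[.5132,.2073,.0712]
def h(a): 
    y=.118-.274*np.cos(a);x=.015; c,s=np.cos(p[2]),np.sin(p[2]);return np.array([p[0]+c*x-s*y,p[1]+s*x+c*y,.04+.274*np.sin(a)])
h0=h(.13)
for a in np.linspace(.13,1.7,13): print(round(a,2),((h(a)-h0)*100).round(1))
```

```text
t 2.85 tcp [0.5294 0.0551 0.0765] xdir [ 0.002  0.001 -1.   ] ydir yaw 94.1 grip 0.125 F [-1.6  5.5 -6.1] q6 [-0.12  0.31  1.84  0.    0.99 -1.76]
0.13 [0. 0. 0.]
0.26 [-0.   0.7  3.5]
0.39 [-0.1  1.8  6.9]
0.52 [-0.2  3.4 10.1]
0.65 [-0.4  5.4 13.1]
0.78 [-0.6  7.8 15.8]
0.91 [-0.7 10.4 18.2]
1.05 [-1.  13.4 20.2]
1.18 [-1.2 16.6 21.7]
1.31 [-1.4 20.  22.9]
1.44 [-1.7 23.5 23.6]
1.57 [-1.9 27.1 23.8]
1.7 [-2.2 30.6 23.6]
```

View pics/w2.png

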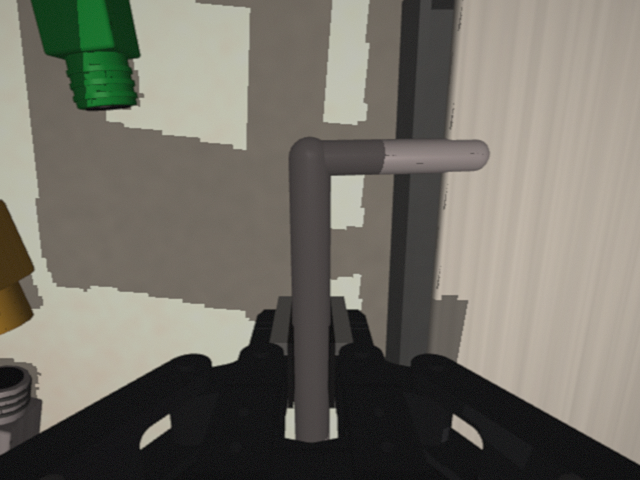

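Request:
{"api": "move_arm", "payload": {"series": [[0, 0.3, 1.7, 0, 0, 0, 0], [0, 0.7, 3.5, 0, 0, 0, 0], [0, 1.2, 5.2, 0, 0, 0, 0], [-0.1, 1.8, 6.9, 0, 0, 0, 0], [-0.2, 2.6, 8.5, 0, 0, 0, 0], [-0.2, 3.4, 10.1, 0, 0, 0, 0], [-0.3, 4.4, 11.6, 0, 0, 0, 0], [-0.4, 5.4, 13.1, 0, 0, 0, 0], [-0.5, 6.6, 14.5, 0, 0, 0, 0], [-0.6, 7.8, 15.8, 0, 0, 0, 0], [-0.7, 9.1, 17.0, 0, 0, 0, 0], [-0.7, 10.4, 18.2, 0, 0, 0, 0]]}}

```text
time: 4.4
eef_pos: [0.5207, 0.1609, 0.2565]
ee_rot: [-0.024, 0.707, 0.027, 0.707]
force: [3.7, 13.0, -24.9]
grip_width: 0.125
```

Request:
{"api": "move_arm", "payload": {"series": [[-0.1, 1.6, 0.8, 0, 0, 0, 0], [-0.3, 3.2, 1.7, 0, 0, 0, 0], [-0.4, 4.7, 2.5, 0, 0, 0, 0], [-0.5, 6.3, 3.2, 0, 0, 0, 0], [-0.6, 8.0, 3.8, 0, 0, 0, 0], [-0.7, 9.7, 4.4, 0, 0, 0, 0], [-0.8, 11.4, 4.8, 0, 0, 0, 0], [-1.0, 13.1, 5.1, 0, 0, 0, 0], [-1.1, 14.9, 5.2, 0, 0, 0, 0], [-1.2, 16.7, 5.3, 0, 0, 0, 0], [-1.3, 18.2, 5.25, 0, 0, 0, 0], [-1.3, 18.2, 5.25, 0, 0, 0, 0]]}}

```text
time: 5.9
eef_pos: [0.5076, 0.3419, 0.3123]
ee_rot: [-0.025, 0.706, 0.027, 0.707]
force: [-7.8, 1.2, 2.1]
grip_width: 0.123
```

Run:
```python
from h import *
plan()
t=cam("top");s=cam("scene")
crop(t,60,130,300,330,3.3,"tc1");crop(s,330,60,630,390,2,"sc1")
```

```text
t 5.9 tcp [0.5076 0.3419 0.3123] xdir [ 0.001  0.003 -1.   ] ydir yaw 94.2 grip 0.123 F [-7.8  1.2  2.1] q6 [ 0.4   0.22  1.44  0.    1.49 -1.25]
```

View pics/tc1.png

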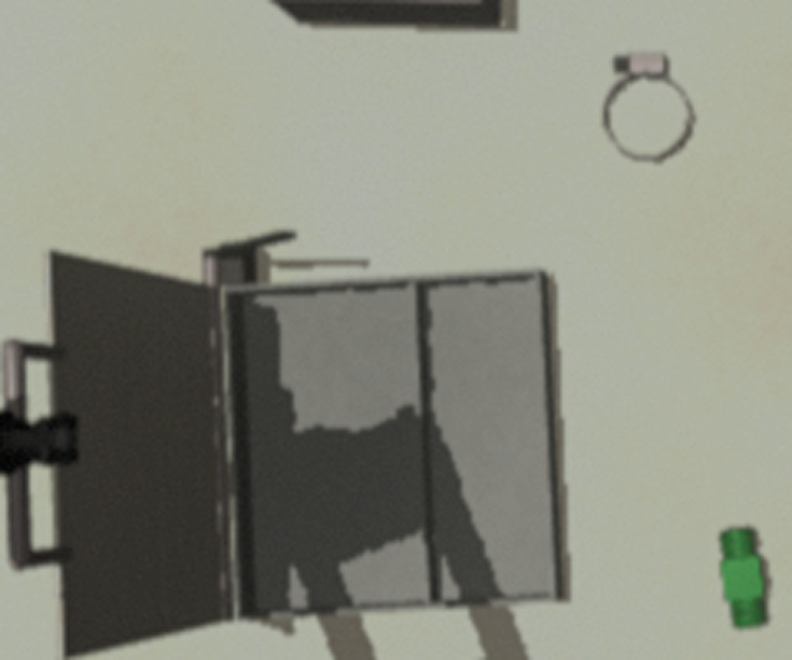

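View pics/sc1.png

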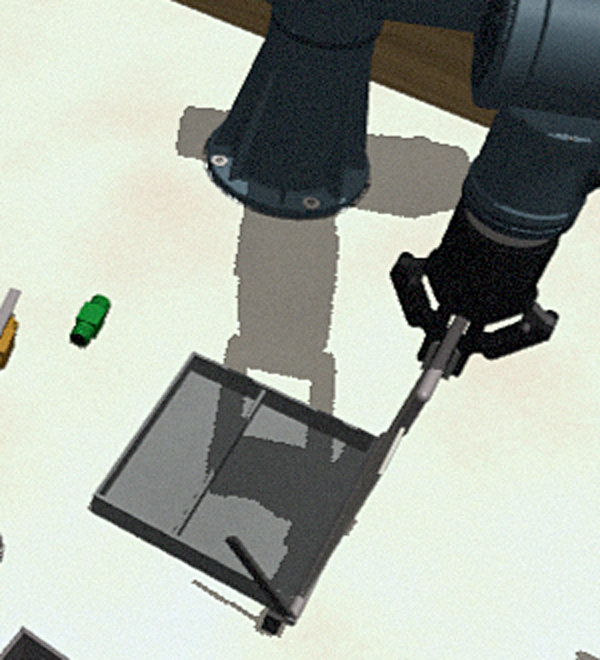

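Run:
```python
from h import *
from scipy.optimize import least_squares
t=cam("top");s=cam("scene")
obs=[(t,.118,-.112,225.2,212.4),(t,-.118,-.112,231.8,311.8),(t,-.118,.112,131.8,317),(t,.118,.112,127.3,217.9),(s,-.118,-.112,426.5,237.5),(s,.118,-.112,376.5,309)]
def w(p,x,y,z): c,n=np.cos(p[2]),np.sin(p[2]);return np.array([p[0]+c*x-n*y,p[1]+n*x+c*y,z])
f=lambda p:np.hstack([proj(c,w(p,x,y,.034))[0]-[u,v] for c,x,y,u,v in obs])
r=least_squares(f,[.51,.207,.07]);print(r.x,f(r.x).reshape(-1,2).round(1))
p=r.x
H=get_obs()["eef_pos"]+[0,0,.002];hg=w(p,0,.118,.04);print(H,hg, np.hypot(H[1]-hg[1]-.0*1,H[2]-.04), "angle",np.arctan2(H[2]-.04,(hg-H)[1]))
for n,x,y in(("L1",-.054,.072),("L2",.054,.047),("L3",-.054,.02),("S1",.05,-.065),("S2",-.05,-.065)): print(n,w(p,x,y,0).round(3))
```

```text
[0.51425241 0.20463073 0.09175366] [[-2.7 -2.4]
 [-3.1 -0.6]
 [ 0.2  1. ]
 [-0.5 -1.3]
 [-1.8 -4. ]
 [-1.  -3.1]]
[0.50762287 0.34173911 0.31424562] [0.50344066 0.32213437 0.04      ] 0.2749454610527774 angle 1.6421609658927099
L1 [0.454 0.271 0.   ]
L2 [0.564 0.256 0.   ]
L3 [0.459 0.22  0.   ]
S1 [0.57  0.144 0.   ]
S2 [0.47  0.135 0.   ]
```

Request:
{"api": "move_arm", "payload": {"series": [[0, 0, 0, 0, 0, 0, 0.35], [0, 0, 0, 0, 0, 0, 0.35], [0, 0, 5, 0, 0, 0, 0.35], [0, 0, 5, 0, 0, 0, 0.35], [8, -6, 7, 0, 0, 0, 0.6], [15, -12, 7, 0, 0, 0, 0.6], [15, -16, 7, 0, 0, 0, 0.6], [15, -16, 7, 0, 0, 0, 0.6], [15, -16, 7, 0, 0, 0, 0.6]], "grip_force": 80}}

```text
time: 7.22
eef_pos: [0.6604, 0.1765, 0.3783]
ee_rot: [-0.024, 0.707, 0.023, 0.707]
force: [-0.4, 1.3, -0.8]
grip_width: 0.6
```

Run:
```python
from h import *
plan()
import pickle
c=cam("wrist");cv2.imwrite("pics/w3.png",c["image"]);t=cam("top");pickle.dump((c,t,cam("scene")),open("c1.pkl","wb"))
crop(t,60,180,300,330,3.3,"tc2")
```

```text
t 7.22 tcp [0.6604 0.1765 0.3783] xdir [ 0.    -0.001 -1.   ] ydir yaw 93.8 grip 0.6 F [-0.4  1.3 -0.8] q6 [ 0.09  0.36  1.13 -0.    1.65 -1.55]
```

View pics/w3.png

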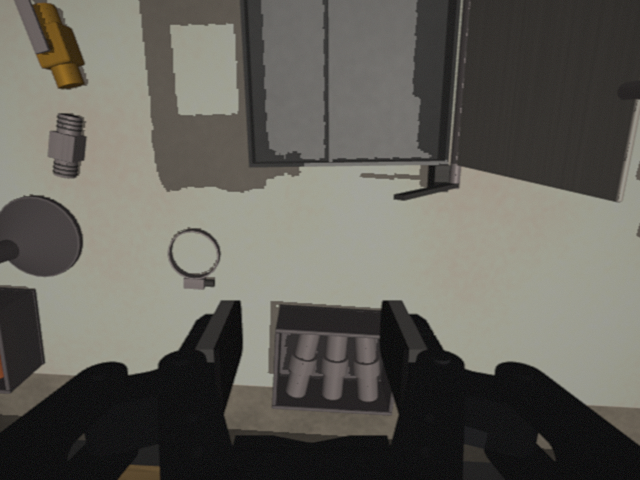

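View pics/tc2.png

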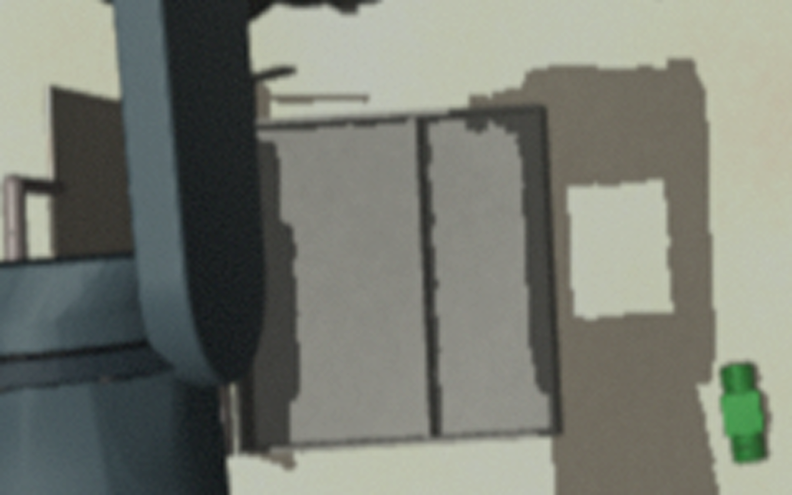

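Run:
```python
from h import *
import pickle
c,t,s=pickle.load(open("c1.pkl","rb"))
A=back(c,249,166,.034);B=back(c,454,162,.034);C=back(c,243,2,.034);D=back(c,327,160,.028);E=back(c,326,2,.028)
print(A,B,np.linalg.norm(A-B));d=B-A;print("yaw from end",np.arctan2(-d[0],d[1]));d=A-C;print("yaw side",np.arctan2(d[1],d[0]));d=D-E;print("div",D,np.arctan2(d[1],d[0]))
# top: rim
for u,v in((545,105),(560,432),(240,452)): print(back(t,60+u/3.3,180+v/3.3,.034))
for y in(.0717,.085):
  w=lambda x,yy:np.array([.5132*0+np.cos(y)*x-np.sin(y)*yy,np.sin(y)*x+np.cos(y)*yy])
  print(y,"ctr from A",A[:2]-w(.118,-.112),"from B",B[:2]-w(.118,.112), "D",D[:2]-w(.116,-.02))
```

```text
[0.64034923 0.10441092 0.034     ] [0.62083703 0.33357441 0.034     ] 0.22999268131754275
yaw from end 0.08494045509538782
yaw side 0.06079636395465152
div [0.62845302 0.19166176 0.028     ] 0.08292155207389444
[0.6378603 0.0975822 0.034    ]
[0.40779749 0.07990136 0.034     ]
[0.38882519 0.30379838 0.034     ]
0.0717 ctr from A [0.51462889 0.2076698 ] from B [0.51116373 0.21340883] D [0.51131829 0.2033003 ]
0.085 ctr from A [0.5132667  0.20598864] from B [0.51277158 0.21196084] D [0.51117386 0.20174142]
```

```bash
cat > tg.py <<'E'
import numpy as np
p=(.512,.207,.08)
def w(x,y,z=0): c,n=np.cos(p[2]),np.sin(p[2]);return np.array([p[0]+c*x-n*y,p[1]+n*x+c*y,z])
T=dict(L1=w(-.052,.072),L2=w(.052,.046),L3=w(-.052,.02),S1=w(.05,-.065),S2=w(-.05,-.065))
E
python3 - <<'E'
from h import *
from tg import T
for k in T: print(k,T[k].round(4))
plan([.631,-.112,.13],81.5)
E
```

```text
L1 [0.4544 0.2746 0.    ]
L2 [0.5602 0.257  0.    ]
L3 [0.4586 0.2228 0.    ]
S1 [0.567  0.1462 0.    ]
S2 [0.4674 0.1382 0.    ]
t 7.38 tcp [0.6585 0.1804 0.3788] xdir [-0.  0. -1.] ydir yaw 94.1 grip 0.601 F [ 0.3  1.  -1.3] q6 [ 0.09  0.36  1.13  0.    1.65 -1.55]
d cm [ -2.75 -29.24 -24.88]
rotvec [-0.    0.   -0.22]
rotvec [-0.000e+00 -1.000e-03  2.922e+00]
```

Request:
{"api": "move_arm", "payload": {"series": [[-2.7, -20, -12, 0, 0, -0.22, 0.6], [-2.7, -20, -12, 0, 0, -0.22, 0.6], [-2.7, -20, -12, 0, 0, -0.22, 0.6], [-2.7, -29.2, -24.9, 0, 0, -0.22, 0.6], [-2.7, -29.2, -24.9, 0, 0, -0.22, 0.6], [-2.7, -29.2, -24.9, 0, 0, -0.22, 0.6], [-2.7, -29.2, -24.9, 0, 0, -0.22, 0.6], [-2.7, -29.2, -24.9, 0, 0, -0.22, 0.6], [-2.7, -29.2, -24.9, 0, 0, -0.22, 0.6]]}}

```text
time: 8.5
eef_pos: [0.6334, -0.1108, 0.1321]
ee_rot: [0.052, 0.704, -0.052, 0.706]
force: [-0.7, 0.6, 0.9]
grip_width: 0.597
```

```bash
cat > look.py <<'E'
from h import *
import sys
# segment nipple nearest under TCP in wrist image; save pic
name=sys.argv[1]
plan()
c=cam("wrist");im=c["image"].copy()
cv2.imwrite(f"pics/{name}.png",im)
import pickle;pickle.dump(c,open("cw.pkl","wb"))
E
python3 look.py w4
```

```text
t 8.5 tcp [ 0.6334 -0.1108  0.1321] xdir [ 0.003 -0.001 -1.   ] ydir yaw 81.6 grip 0.597 F [-0.7  0.6  0.9] q6 [-0.36  0.44  1.52  0.    1.18 -1.78]
```

View pics/w4.png

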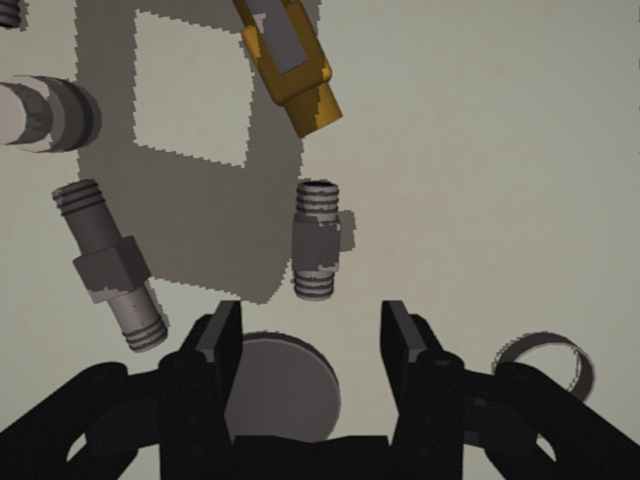

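```bash
cat > ends.py <<'E'
from h import *
import pickle,sys
c=pickle.load(open("cw.pkl","rb"))
a=list(map(float,sys.argv[1:5]))
A=back(c,a[0],a[1],.014);B=back(c,a[2],a[3],.014);d=A-B
yaw=np.degrees(np.arctan2(d[1],d[0]));yaw=(yaw+90)%180-90
m=(A+B)/2;print("mid",m.round(4),"len",np.linalg.norm(d).round(4),"yaw",yaw.round(1))
z=float(sys.argv[5]) if len(sys.argv)>5 else .025
plan([m[0],m[1],z],yaw+90)
E
python3 ends.py 319 183 314 298
python3 - <<'E'
from h import *
import pickle
t,s=pickle.load(open("c0.pkl","rb"));print(back(t,337,171,0.0), back(t,338,166,.11))
E
```

```text
mid [ 0.6347 -0.108   0.014 ] len 0.0736 yaw -10.6
t 8.55 tcp [ 0.6334 -0.1109  0.1322] xdir [ 0.004 -0.001 -1.   ] ydir yaw 81.6 grip 0.599 F [-0.5 -0.9  0.1] q6 [-0.36  0.44  1.52  0.    1.18 -1.78]
d cm [  0.13   0.29 -10.72]
rotvec [ 0.001  0.004 -0.039]
rotvec [-6.000e-03  2.000e-03  3.103e+00]
[ 0.74606858 -0.16340905  0.        ] [ 0.73754978 -0.16076896  0.11      ]
```

Request:
{"api": "move_arm", "payload": {"series": [[0.1, 0.2, -6, 0, 0, -0.04, 0.6], [0.1, 0.2, -10.7, 0, 0, -0.04, 0.6], [0.1, 0.2, -10.7, 0, 0, -0.04, 0.6], [0.1, 0.2, -10.7, 0, 0, -0.04, 0.6], [0.1, 0.2, -10.7, 0, 0, -0.04, 0.0], [0.1, 0.2, -10.7, 0, 0, -0.04, 0.0], [0.1, 0.2, -10.7, 0, 0, -0.04, 0.0], [0.1, 0.2, -10.7, 0, 0, -0.04, 0.0], [0.1, 0.2, -10.7, 0, 0, -0.04, 0.0]]}}

```text
time: 9.68
eef_pos: [0.6353, -0.1109, 0.0263]
ee_rot: [0.066, 0.702, -0.067, 0.706]
force: [0.3, 1.6, 7.3]
grip_width: 0.305
```

Request:
{"api": "move_arm", "payload": {"series": [[0, 0, 5, 0, 0, 0, 0], [0, 0, 10, 0, 0, 0, 0], [0, 0, 10, 0, 0, 0, 0], [0, 0, 10, 0, 0, 0, 0]]}}

```text
time: 10.18
eef_pos: [0.6327, -0.1102, 0.1232]
ee_rot: [0.067, 0.704, -0.067, 0.704]
force: [0.7, -0.1, -2.4]
grip_width: 0.31
```

```bash
python3 look.py w5
python3 - <<'E'
from h import *
from tg import T
plan(list(T["S1"][:2])+[.03],94.6)
E
```

```text
t 10.18 tcp [ 0.6327 -0.1102  0.1232] xdir [ 0.001 -0.    -1.   ] ydir yaw 79.2 grip 0.31 F [ 0.7 -0.1 -2.4] q6 [-0.36  0.45  1.52 -0.    1.16 -1.74]
t 10.22 tcp [ 0.632 -0.11   0.122] xdir [-0.002  0.001 -1.   ] ydir yaw 79.2 grip 0.306 F [ 0.   0.2 -1.6] q6 [-0.36  0.46  1.52 -0.    1.16 -1.74]
d cm [-6.5  25.62 -9.2 ]
rotvec [-0.    -0.002  0.269]
rotvec [-2.000e-03  1.000e-03 -2.872e+00]
```

View pics/w5.png

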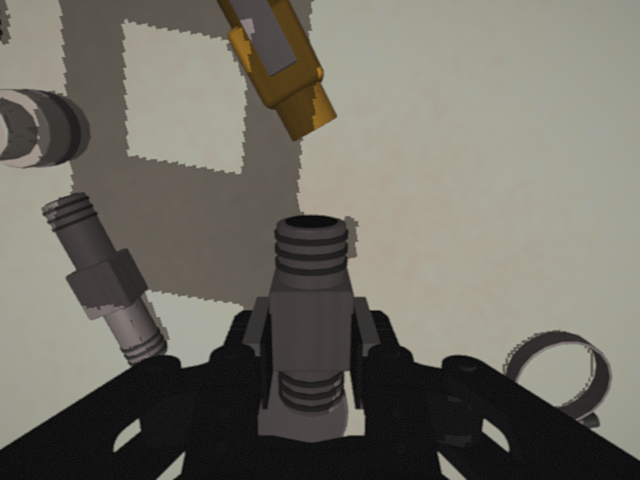

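Request:
{"api": "move_arm", "payload": {"series": [[-3, 12, 0, 0, 0, 0.269, 0], [-6.5, 25.6, 0, 0, 0, 0.269, 0], [-6.5, 25.6, 0, 0, 0, 0.269, 0], [-6.5, 25.6, 0, 0, 0, 0.269, 0], [-6.5, 25.6, -1, 0, 0, 0.269, 0], [-6.5, 25.6, -1, 0, 0, 0.269, 0]]}}

```text
time: 10.98
eef_pos: [0.566, 0.1463, 0.1104]
ee_rot: [-0.029, 0.708, 0.029, 0.705]
force: [-0.3, -0.7, -2.3]
grip_width: 0.306
```

```bash
python3 look.py w6
python3 - <<'E'
from h import *
from tg import T
plan(list(T["S1"][:2])+[.032],94.6)
E
```

```text
t 10.97 tcp [0.566  0.1463 0.1104] xdir [-0.004 -0.001 -1.   ] ydir yaw 94.7 grip 0.306 F [-0.3 -0.7 -2.3] q6 [ 0.05  0.36  1.68 -0.    1.1  -1.6 ]
t 11.03 tcp [0.567  0.1452 0.1112] xdir [-0.003 -0.001 -1.   ] ydir yaw 94.6 grip 0.307 F [ 0.5  0.5 -1.4] q6 [ 0.05  0.36  1.68 -0.    1.1  -1.6 ]
d cm [ 0.    0.11 -7.92]
rotvec [ 0.001 -0.003 -0.   ]
rotvec [5.000e-03 1.000e-03 3.141e+00]
```

View pics/w6.png

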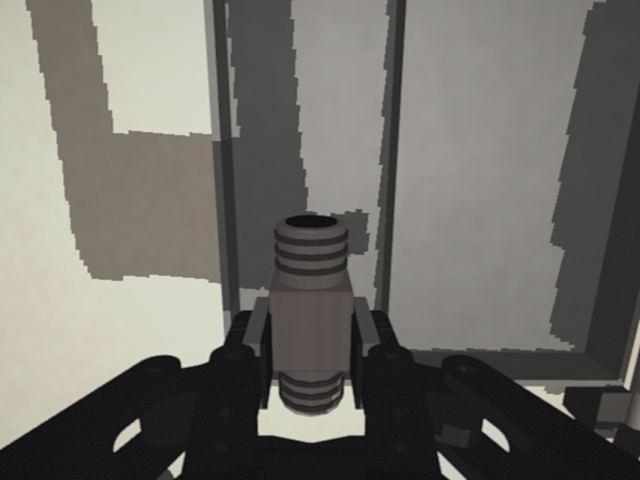

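Run:
```python
from h import *
import pickle
from tg import *
c=pickle.load(open("cw.pkl","rb"))
for u,v,z in((540,352,.004),(625,378,.034),(580,350,.004),(225,300,.034),(395,300,.028)):
  X=back(c,u,v,z);d=X-w(0,0);q=np.array([np.cos(.08)*d[0]+np.sin(.08)*d[1],-np.sin(.08)*d[0]+np.cos(.08)*d[1]]);print(X.round(3),"case",q.round(4))
```

```text
[0.622 0.296 0.004] case [0.1169 0.0795]
[0.618 0.327 0.034] case [0.1156 0.1111]
[0.619 0.32  0.004] case [0.1155 0.1046]
[0.589 0.102 0.034] case [ 0.0686 -0.1111]
[0.584 0.193 0.028] case [ 0.071  -0.0195]
```

Request:
{"api": "move_arm", "payload": {"series": [[0, 0, -5, 0, 0, 0, 0], [0, 0, -7.9, 0, 0, 0, 0], [0, 0, -7.9, 0, 0, 0, 0], [0, 0, -7.9, 0, 0, 0, 0]]}}

```text
time: 11.52
eef_pos: [0.5686, 0.1442, 0.034]
ee_rot: [-0.028, 0.707, 0.028, 0.707]
force: [0.4, -0.4, -0.9]
grip_width: 0.305
```

Request:
{"api": "move_arm", "payload": {"series": [[0, 0, -0.3, 0, 0, 0, 0], [0, 0, -0.3, 0, 0, 0, 0], [0, 0, -0.3, 0, 0, 0, 0.5], [0, 0, -0.3, 0, 0, 0, 0.5], [0, 0, -0.3, 0, 0, 0, 0.5], [0, 0, 5, 0, 0, 0, 0.5], [0, 0, 11, 0, 0, 0, 0.5], [0, 0, 11, 0, 0, 0, 0.5]]}}

```text
time: 12.52
eef_pos: [0.5719, 0.1461, 0.1499]
ee_rot: [-0.028, 0.703, 0.028, 0.711]
force: [0.4, 0.2, -0.0]
grip_width: 0.503
```

```bash
python3 look.py w7
python3 - <<'E'
from h import *
plan([.629,-.239,.13],99.9)
E
```

```text
t 12.53 tcp [0.5719 0.1461 0.1499] xdir [ 0.011  0.001 -1.   ] ydir yaw 94.6 grip 0.503 F [ 0.4  0.2 -0. ] q6 [ 0.05  0.31  1.66  0.    1.16 -1.6 ]
t 12.57 tcp [0.5699 0.146  0.1469] xdir [ 0.006  0.    -1.   ] ydir yaw 94.6 grip 0.499 F [-0.5 -0.3 -0.5] q6 [ 0.05  0.31  1.66 -0.    1.16 -1.6 ]
d cm [  5.91 -38.5   -1.69]
rotvec [-0.001  0.006  0.092]
rotvec [ 9.000e-03  1.000e-03 -3.049e+00]
```

View pics/w7.png

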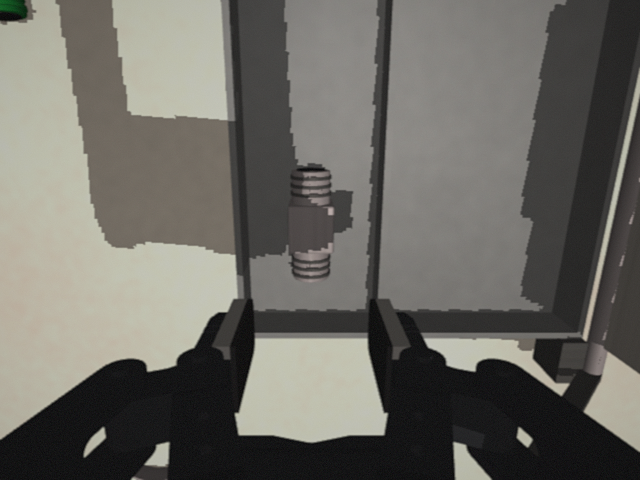

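Request:
{"api": "move_arm", "payload": {"series": [[3, -19, 1, 0, 0, 0.05, 0.6], [5.9, -38.5, 0, 0, 0, 0.09, 0.6], [5.9, -38.5, 0, 0, 0, 0.09, 0.6], [5.9, -38.5, -1, 0, 0, 0.09, 0.6], [5.9, -38.5, -1, 0, 0, 0.09, 0.6], [5.9, -38.5, -1, 0, 0, 0.09, 0.6], [5.9, -38.5, -1, 0, 0, 0.09, 0.6], [5.9, -38.5, -1, 0, 0, 0.09, 0.6], [5.9, -38.5, -1, 0, 0, 0.09, 0.6]]}}

```text
time: 13.7
eef_pos: [0.6265, -0.2372, 0.1329]
ee_rot: [-0.06, 0.705, 0.061, 0.704]
force: [-0.5, -0.0, -0.3]
grip_width: 0.604
```

```bash
python3 look.py w8
```

```text
t 13.7 tcp [ 0.6265 -0.2372  0.1329] xdir [-0.002  0.001 -1.   ] ydir yaw 99.8 grip 0.604 F [-0.5 -0.  -0.3] q6 [-0.54  0.5   1.44  0.    1.21 -2.28]
```

View pics/w8.png

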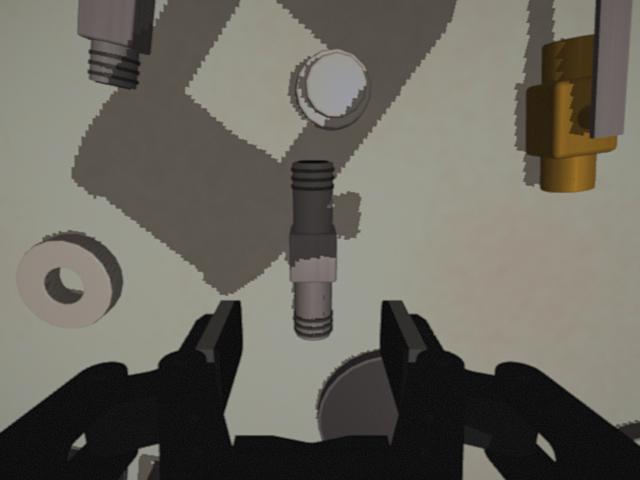

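```bash
python3 ends.py 313 165 313 335
```

```text
mid [ 0.6344 -0.2351  0.014 ] len 0.1105 yaw 9.9
t 13.75 tcp [ 0.6267 -0.237   0.1333] xdir [-0.001  0.001 -1.   ] ydir yaw 99.9 grip 0.606 F [ 0.4 -0.2  0.1] q6 [-0.54  0.5   1.44  0.    1.21 -2.28]
d cm [  0.78   0.19 -10.83]
rotvec [-0.001 -0.001  0.   ]
rotvec [-2.000e-03  2.000e-03 -3.142e+00]
```

Request:
{"api": "move_arm", "payload": {"series": [[0.5, 0.1, -6, 0, 0, 0, 0.6], [0.5, 0.1, -10.8, 0, 0, 0, 0.6], [0.5, 0.1, -10.8, 0, 0, 0, 0.6], [0.5, 0.1, -10.8, 0, 0, 0, 0.6], [0.5, 0.1, -10.8, 0, 0, 0, 0.0], [0.5, 0.1, -10.8, 0, 0, 0, 0.0], [0.5, 0.1, -10.8, 0, 0, 0, 0.0], [0.5, 0.1, -10.8, 0, 0, 0, 0.0], [0.5, 0.1, -10.8, 0, 0, 0, 0.0], [0.5, 0.1, -5, 0, 0, 0, 0.0], [0.5, 0.1, 0, 0, 0, 0, 0.0], [0.5, 0.1, 0, 0, 0, 0, 0.0]]}}

```text
time: 15.25
eef_pos: [0.6354, -0.2404, 0.1412]
ee_rot: [-0.063, 0.701, 0.058, 0.708]
force: [0.7, -1.2, -2.8]
grip_width: 0.305
```

```bash
python3 look.py w9
python3 - <<'E'
from h import *
from tg import T
plan(list(T["L1"][:2])+[.13],94.6)
E
```

```text
t 15.25 tcp [ 0.6354 -0.2404  0.1412] xdir [ 0.011 -0.006 -1.   ] ydir yaw 99.7 grip 0.305 F [ 0.7 -1.2 -2.8] q6 [-0.54  0.5   1.42 -0.    1.21 -2.28]
t 15.3 tcp [ 0.6335 -0.2394  0.1376] xdir [ 0.006 -0.003 -1.   ] ydir yaw 99.7 grip 0.304 F [-0.3  0.7 -3.2] q6 [-0.54  0.5   1.42 -0.    1.21 -2.28]
d cm [-17.91  51.4   -0.76]
rotvec [ 0.004  0.006 -0.09 ]
rotvec [-0.008  0.006  3.052]
```

View pics/w9.png

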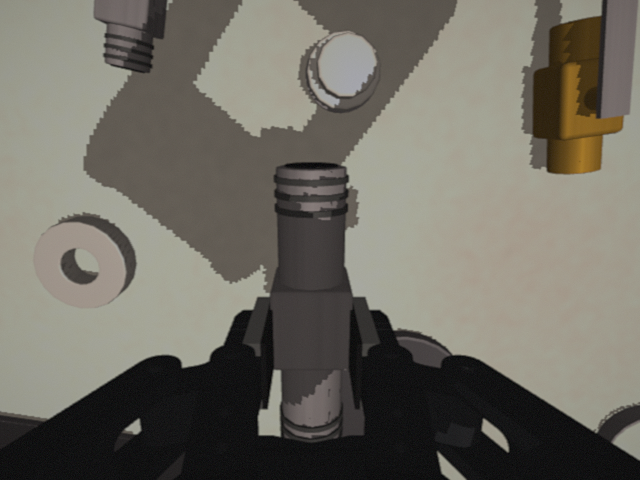

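Request:
{"api": "move_arm", "payload": {"series": [[-6, 17, 2, 0, 0, -0.03, 0], [-12, 34, 2, 0, 0, -0.06, 0], [-17.9, 51, 0, 0, 0, -0.09, 0], [-17.9, 51, 0, 0, 0, -0.09, 0], [-17.9, 51, 0, 0, 0, -0.09, 0], [-17.9, 51, 0, 0, 0, -0.09, 0], [-17.9, 51, 0, 0, 0, -0.09, 0], [-17.9, 51, 0, 0, 0, -0.09, 0], [-17.9, 51, -1.5, 0, 0, -0.09, 0], [-17.9, 51, -1.5, 0, 0, -0.09, 0], [-17.9, 51, -1.5, 0, 0, -0.09, 0], [-17.9, 51, -1.5, 0, 0, -0.09, 0]]}}

```text
time: 16.8
eef_pos: [0.4534, 0.2706, 0.1188]
ee_rot: [-0.028, 0.707, 0.028, 0.707]
force: [-0.2, -0.1, -2.9]
grip_width: 0.308
```

```bash
python3 look.py w10
python3 - <<'E'
from h import *
from tg import *
plan(w(-.052,.068,.031),94.6)
E
```

```text
t 16.8 tcp [0.4534 0.2706 0.1188] xdir [ 0. -0. -1.] ydir yaw 94.5 grip 0.308 F [-0.2 -0.1 -2.9] q6 [ 0.31  0.24  1.83 -0.    1.08 -1.34]
t 16.85 tcp [0.4535 0.2706 0.1189] xdir [ 0. -0. -1.] ydir yaw 94.5 grip 0.304 F [ 0.8 -0.2 -3. ] q6 [ 0.31  0.23  1.83 -0.    1.08 -1.34]
d cm [ 0.12 -0.   -8.79]
rotvec [0.    0.    0.002]
rotvec [ 0.   -0.   -3.14]
```

View pics/w10.png

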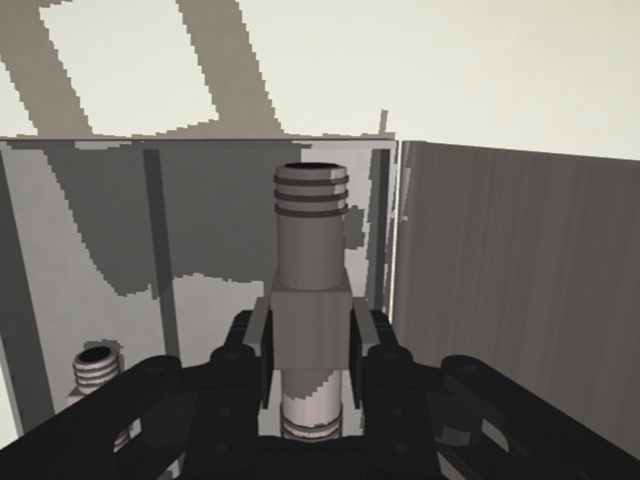

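Request:
{"api": "move_arm", "payload": {"series": [[0.9, 0, 0, 0, 0, 0, 0], [0.9, 0.1, -5, 0, 0, 0, 0], [0.9, 0.1, -8.5, 0, 0, 0, 0], [0.9, 0.1, -8.8, 0, 0, 0, 0], [0.9, 0.1, -8.8, 0, 0, 0, 0], [0.9, 0.1, -8.8, 0, 0, 0, 0]]}}

```text
time: 17.6
eef_pos: [0.4638, 0.2712, 0.0312]
ee_rot: [-0.028, 0.706, 0.027, 0.707]
force: [2.2, -7.3, -2.3]
grip_width: 0.307
```

Request:
{"api": "move_arm", "payload": {"series": [[0, -0.4, 0, 0, 0, 0, 0], [0, -0.4, -0.2, 0, 0, 0, 0], [0, -0.4, -0.2, 0, 0, 0, 0]]}}

```text
time: 17.98
eef_pos: [0.4632, 0.2681, 0.0309]
ee_rot: [-0.029, 0.706, 0.028, 0.707]
force: [-4.7, -6.5, 16.9]
grip_width: 0.31
```

Request:
{"api": "move_arm", "payload": {"series": [[0, 0, 0.2, 0, 0, 0, 0], [0, 0, 0.2, 0, 0, 0, 0.4], [0, 0, 0.2, 0, 0, 0, 0.4], [0, 0, 0.2, 0, 0, 0, 0.4]]}}

```text
time: 18.48
eef_pos: [0.4619, 0.2688, 0.0307]
ee_rot: [-0.028, 0.707, 0.028, 0.707]
force: [0.2, -0.3, -0.4]
grip_width: 0.405
```

Request:
{"api": "move_arm", "payload": {"series": [[0, 0, 5, 0, 0, 0, 0.4], [0, -0.5, 11, 0, 0, 0, 0.5], [0, -0.5, 14, 0, 0, 0, 0.5], [0, -0.5, 14, 0, 0, 0, 0.5]]}}

```text
time: 18.98
eef_pos: [0.4638, 0.2644, 0.1739]
ee_rot: [-0.028, 0.704, 0.029, 0.709]
force: [0.4, -0.3, 0.1]
grip_width: 0.501
```

```bash
python3 look.py w11
python3 - <<'E'
from h import *
plan([.433,-.249,.13],76.3)
t=cam("top");crop(t,270,180,450,330,4,"tn1")
E
```

```text
t 18.98 tcp [0.4638 0.2644 0.1739] xdir [ 0.006  0.002 -1.   ] ydir yaw 94.6 grip 0.501 F [ 0.4 -0.3  0.1] q6 [ 0.3   0.17  1.78  0.    1.19 -1.36]
t 19.02 tcp [0.4625 0.2639 0.1717] xdir [ 0.002  0.001 -1.   ] ydir yaw 94.6 grip 0.501 F [-0.6  0.2  0.3] q6 [ 0.3   0.17  1.79  0.    1.18 -1.36]
d cm [ -2.95 -51.29  -4.17]
rotvec [-0.     0.002 -0.319]
rotvec [-0.003 -0.     2.822]
```

View pics/w11.png

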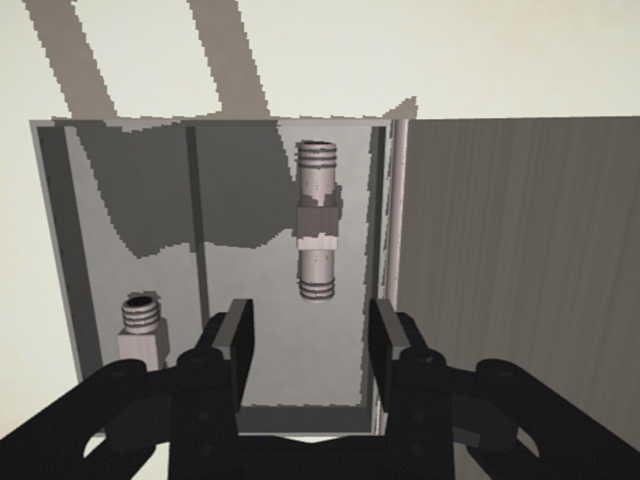

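View pics/tn1.png

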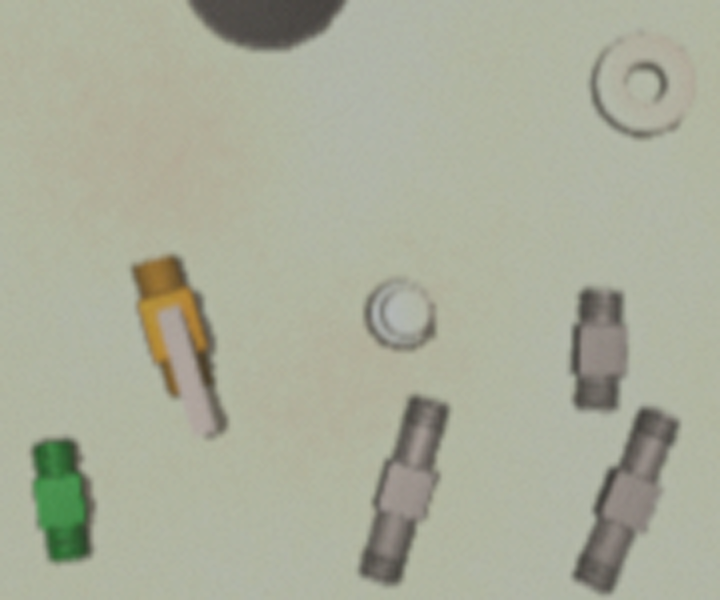

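Request:
{"api": "move_arm", "payload": {"series": [[-1, -17, 0, 0, 0, -0.1, 0.6], [-2, -34, 0, 0, 0, -0.2, 0.6], [-3, -51.3, -4, 0, 0, -0.32, 0.6], [-3, -51.3, -4.2, 0, 0, -0.32, 0.6], [-3, -51.3, -4.2, 0, 0, -0.32, 0.6], [-3, -51.3, -4.2, 0, 0, -0.32, 0.6], [-3, -51.3, -4.2, 0, 0, -0.32, 0.6], [-3, -51.3, -4.2, 0, 0, -0.32, 0.6], [-3, -51.3, -4.2, 0, 0, -0.32, 0.6], [-3, -51.3, -4.2, 0, 0, -0.32, 0.6], [-3, -51.3, -4.2, 0, 0, -0.32, 0.6]]}}

```text
time: 20.45
eef_pos: [0.4316, -0.2473, 0.128]
ee_rot: [0.085, 0.703, -0.084, 0.702]
force: [0.3, 0.8, 0.1]
grip_width: 0.604
```

```bash
python3 look.py w12
```

```text
t 20.45 tcp [ 0.4316 -0.2473  0.128 ] xdir [-0.001  0.002 -1.   ] ydir yaw 76.3 grip 0.604 F [0.3 0.8 0.1] q6 [-0.76  0.16  1.9   0.    1.09 -2.09]
```

View pics/w12.png

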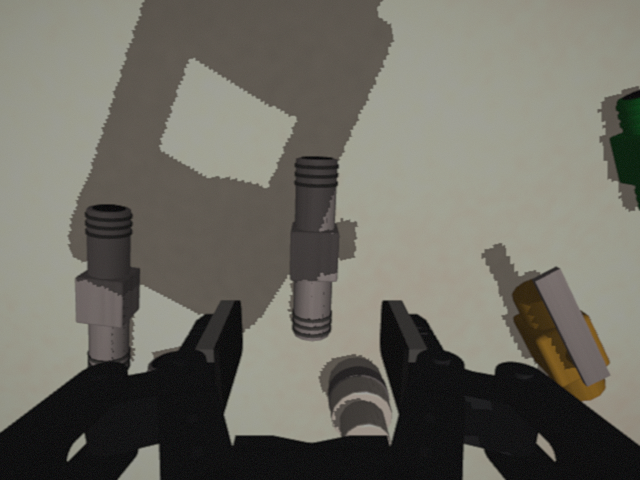

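```bash
python3 ends.py 317 160 312 336
```

```text
mid [ 0.4376 -0.2467  0.014 ] len 0.1119 yaw -15.1
t 20.5 tcp [ 0.4318 -0.2473  0.1283] xdir [-0.001  0.001 -1.   ] ydir yaw 76.4 grip 0.602 F [-0.7 -0.7  0.6] q6 [-0.76  0.16  1.9   0.    1.09 -2.09]
d cm [  0.58   0.06 -10.33]
rotvec [-0.001 -0.001 -0.026]
rotvec [ 1.000e-03 -2.000e-03  3.115e+00]
```

Request:
{"api": "move_arm", "payload": {"series": [[0.2, 0.1, -6, 0, 0, -0.02, 0.6], [0.2, 0.1, -10.3, 0, 0, -0.02, 0.6], [0.2, 0.1, -10.3, 0, 0, -0.02, 0.6], [0.2, 0.1, -10.3, 0, 0, -0.02, 0.6], [0.2, 0.1, -10.3, 0, 0, -0.02, 0.0], [0.2, 0.1, -10.3, 0, 0, -0.02, 0.0], [0.2, 0.1, -10.3, 0, 0, -0.02, 0.0], [0.2, 0.1, -10.3, 0, 0, -0.02, 0.0], [0.2, 0.1, -10.3, 0, 0, -0.02, 0.0], [0.2, 0.1, -5, 0, 0, -0.02, 0.0], [0.2, 0.1, 2, 0, 0, -0.02, 0.0], [0.2, 0.1, 2, 0, 0, -0.02, 0.0]]}}

```text
time: 22.0
eef_pos: [0.4366, -0.2508, 0.1548]
ee_rot: [0.089, 0.698, -0.094, 0.704]
force: [-0.0, 0.2, -2.8]
grip_width: 0.308
```

```bash
python3 look.py w13
python3 - <<'E'
from h import *
from tg import *
plan(w(.055,.046,.13),94.6)
E
```

```text
t 22.0 tcp [ 0.4366 -0.2508  0.1548] xdir [ 0.008 -0.008 -1.   ] ydir yaw 75.1 grip 0.308 F [-0.   0.2 -2.8] q6 [-0.76  0.12  1.88 -0.    1.13 -2.07]
t 22.05 tcp [ 0.4357 -0.2499  0.1531] xdir [ 0.006 -0.006 -1.   ] ydir yaw 75.1 grip 0.308 F [ 0.2 -0.3 -2.7] q6 [-0.76  0.12  1.88 -0.    1.13 -2.07]
d cm [12.75 50.72 -2.31]
rotvec [0.004 0.007 0.34 ]
rotvec [ 0.009 -0.006 -2.802]
```

View pics/w13.png

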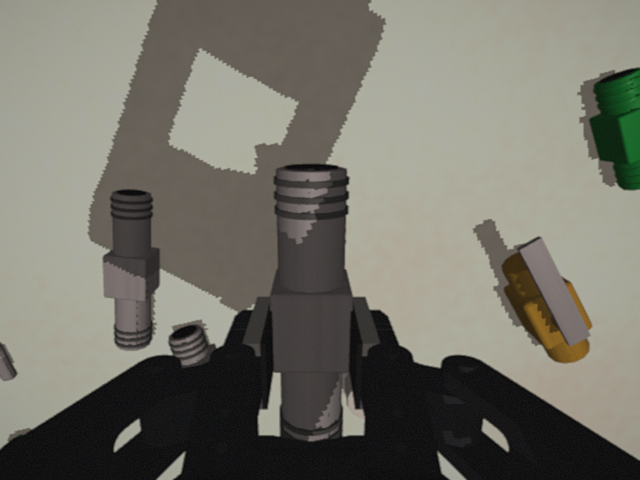

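Request:
{"api": "move_arm", "payload": {"series": [[4, 17, 0, 0, 0, 0.11, 0], [8, 34, 0, 0, 0, 0.22, 0], [12.7, 50.7, -1, 0, 0, 0.34, 0], [12.7, 50.7, -2.3, 0, 0, 0.34, 0], [12.7, 50.7, -2.3, 0, 0, 0.34, 0], [12.7, 50.7, -2.3, 0, 0, 0.34, 0], [12.7, 50.7, -2.3, 0, 0, 0.34, 0], [12.7, 50.7, -2.3, 0, 0, 0.34, 0], [12.7, 50.7, -2.3, 0, 0, 0.34, 0], [12.7, 50.7, -2.3, 0, 0, 0.34, 0], [12.7, 50.7, -2.3, 0, 0, 0.34, 0]]}}

```text
time: 23.42
eef_pos: [0.5598, 0.2578, 0.1243]
ee_rot: [-0.029, 0.708, 0.028, 0.706]
force: [1.2, -0.1, -2.3]
grip_width: 0.302
```

```bash
python3 look.py w14
python3 - <<'E'
from h import *
from tg import *
plan(w(.055,.046,.031),94.6)
E
```

```text
t 23.43 tcp [0.5598 0.2578 0.1243] xdir [-0.003 -0.001 -1.   ] ydir yaw 94.6 grip 0.302 F [ 1.2 -0.1 -2.3] q6 [ 0.24  0.4   1.59 -0.    1.15 -1.41]
t 23.48 tcp [0.5601 0.2575 0.1248] xdir [-0.002 -0.001 -1.   ] ydir yaw 94.5 grip 0.309 F [ 0.2  0.2 -2.4] q6 [ 0.24  0.4   1.59 -0.    1.15 -1.41]
d cm [ 0.3  -0.03 -9.38]
rotvec [ 0.001 -0.002  0.001]
rotvec [-3.000e-03 -1.000e-03 -3.141e+00]
```

View pics/w14.png

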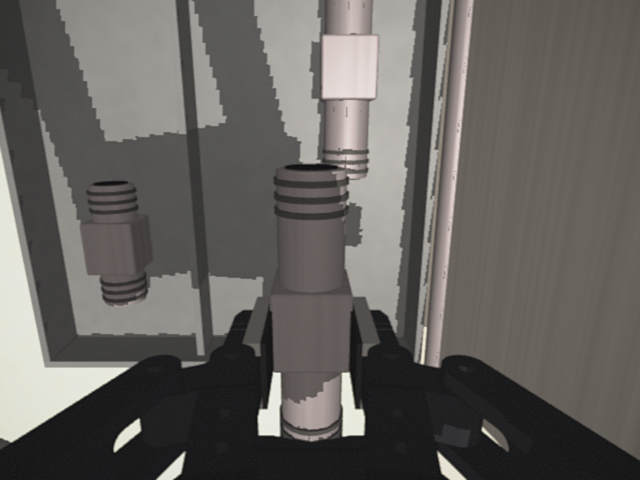

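```bash
cat > cf.py <<'E'
from h import *
from tg import *
import pickle,sys
c=pickle.load(open("cw.pkl","rb"))
a=list(map(float,sys.argv[1:]))
for i in range(0,len(a),3):
  X=back(c,a[i],a[i+1],a[i+2]);d=X-w(0,0);q=[np.cos(.08)*d[0]+np.sin(.08)*d[1],-np.sin(.08)*d[0]+np.cos(.08)*d[1]];print(X.round(3),"case",np.round(q,4))
E
python3 cf.py 346 178 .01 326 150 .018 368 150 .018 350 100 .032 321 67 .032 379 67 .032
```

```text
[0.518 0.274 0.01 ] case [0.0115 0.0664]
[0.503 0.261 0.018] case [-0.0048  0.0544]
[0.501 0.284 0.018] case [-0.0047  0.0775]
[0.477 0.27  0.032] case [-0.0299  0.0657]
[0.463 0.254 0.032] case [-0.0452  0.0511]
[0.461 0.283 0.032] case [-0.0452  0.0795]
```

Run:
```python
from h import *
from tg import *
plan(w(.057,.038,.031),94.6)
```

```text
t 23.48 tcp [0.5601 0.2575 0.1248] xdir [-0.002 -0.001 -1.   ] ydir yaw 94.5 grip 0.309 F [ 0.2  0.2 -2.4] q6 [ 0.24  0.4   1.59 -0.    1.15 -1.41]
d cm [ 0.57 -0.81 -9.38]
rotvec [ 0.001 -0.002  0.001]
rotvec [-3.000e-03 -1.000e-03 -3.141e+00]
```

Request:
{"api": "move_arm", "payload": {"series": [[0.5, -0.8, 0, 0, 0, 0, 0], [0.5, -0.8, -5, 0, 0, 0, 0], [0.5, -0.8, -8.6, 0, 0, 0, 0], [0.5, -0.8, -9, 0, 0, 0, 0], [0.5, -0.8, -9, 0, 0, 0, 0], [0.5, -0.8, -9, 0, 0, 0, 0]]}}

```text
time: 24.22
eef_pos: [0.5675, 0.2508, 0.038]
ee_rot: [-0.028, 0.705, 0.028, 0.708]
force: [-0.2, -0.5, -2.1]
grip_width: 0.305
```

Request:
{"api": "move_arm", "payload": {"series": [[-0.1, 0, -0.4, 0, 0, 0, 0], [-0.1, 0, -0.4, 0, 0, 0, 0], [-0.1, 0, -0.4, 0, 0, 0, 0]]}}

```text
time: 24.6
eef_pos: [0.5652, 0.2509, 0.0324]
ee_rot: [-0.028, 0.706, 0.028, 0.707]
force: [-0.7, -0.4, 1.1]
grip_width: 0.303
```

Force z turned positive: on the floor. Release and rise.

Request:
{"api": "move_arm", "payload": {"series": [[0, 0, 0, 0, 0, 0, 0.42], [0, 0, 0, 0, 0, 0, 0.42], [0, 0, 0, 0, 0, 0, 0.42], [0, 0, 5, 0, 0, 0, 0.42], [0, 0, 11, 0, 0, 0, 0.5], [0, 0, 13, 0, 0, 0, 0.5], [0, 0, 13, 0, 0, 0, 0.5]]}}

```text
time: 25.48
eef_pos: [0.5659, 0.251, 0.1635]
ee_rot: [-0.028, 0.705, 0.029, 0.708]
force: [-0.1, -0.0, -0.3]
grip_width: 0.499
```

```bash
python3 look.py w15
python3 - <<'E'
from h import *
plan([.430,-.380,.13],70.6)
t=cam("top");crop(t,270,180,450,330,4,"tn2")
E
```

```text
t 25.48 tcp [0.5659 0.251  0.1635] xdir [ 0.004  0.001 -1.   ] ydir yaw 94.6 grip 0.499 F [-0.1 -0.  -0.3] q6 [ 0.23  0.36  1.57  0.    1.21 -1.43]
t 25.52 tcp [0.5646 0.2507 0.1613] xdir [-0. -0. -1.] ydir yaw 94.6 grip 0.496 F [-0.6  1.  -0. ] q6 [ 0.23  0.36  1.57 -0.    1.21 -1.43]
d cm [-13.46 -63.07  -3.13]
rotvec [ 0.    -0.    -0.419]
rotvec [0.    0.    2.723]
```

View pics/w15.png

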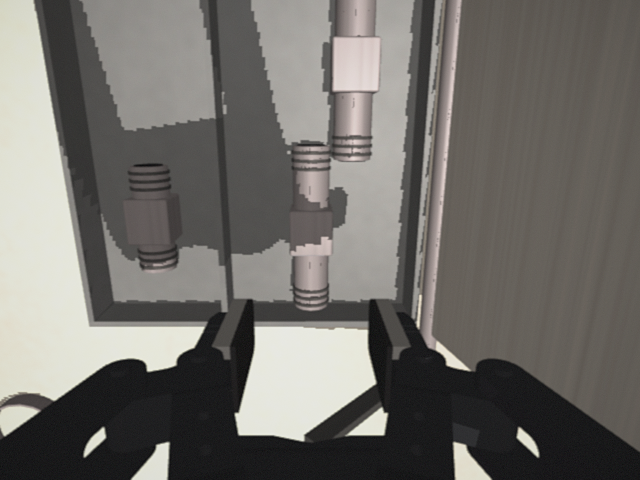

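View pics/tn2.png

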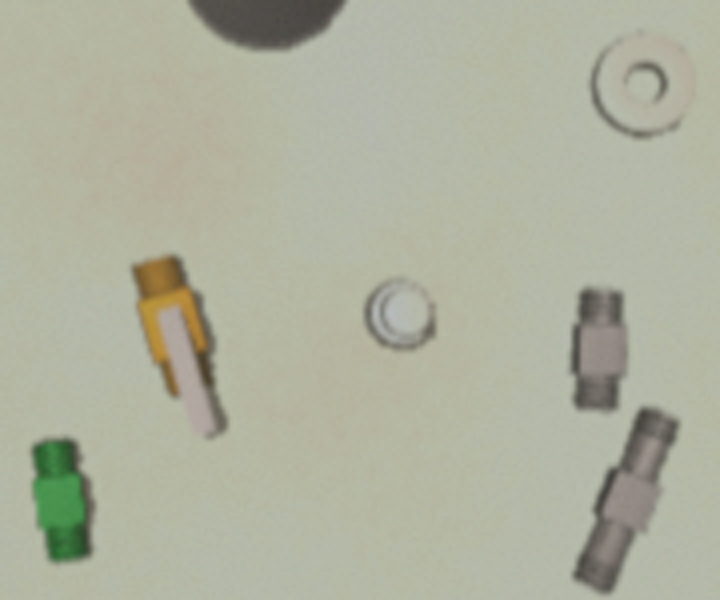

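Request:
{"api": "move_arm", "payload": {"series": [[-4, -20, 0, 0, 0, -0.13, 0.6], [-9, -42, 0, 0, 0, -0.28, 0.6], [-13.5, -63, -1, 0, 0, -0.42, 0.6], [-13.5, -63, -3.1, 0, 0, -0.42, 0.6], [-13.5, -63, -3.1, 0, 0, -0.42, 0.6], [-13.5, -63, -3.1, 0, 0, -0.42, 0.6], [-13.5, -63, -3.1, 0, 0, -0.42, 0.6], [-13.5, -63, -3.1, 0, 0, -0.42, 0.6], [-13.5, -63, -3.1, 0, 0, -0.42, 0.6], [-13.5, -63, -3.1, 0, 0, -0.42, 0.6], [-13.5, -63, -3.1, 0, 0, -0.42, 0.6], [-13.5, -63, -3.1, 0, 0, -0.42, 0.6]]}}

```text
time: 27.08
eef_pos: [0.4286, -0.379, 0.1286]
ee_rot: [0.121, 0.698, -0.119, 0.696]
force: [-0.7, -0.1, -0.1]
grip_width: 0.602
```

```bash
python3 look.py w16
```

```text
t 27.07 tcp [ 0.4286 -0.379   0.1286] xdir [-0.002  0.003 -1.   ] ydir yaw 70.4 grip 0.602 F [-0.7 -0.1 -0.1] q6 [-0.93  0.31  1.71  0.    1.13 -2.16]
```

View pics/w16.png

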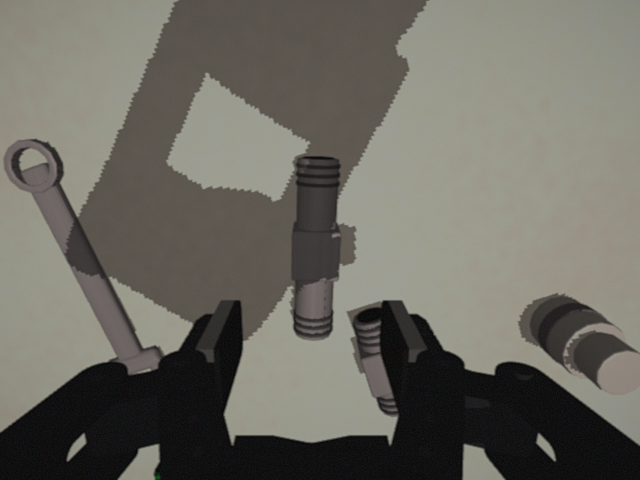

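```bash
python3 ends.py 318 160 314 337
```

```text
mid [ 0.4355 -0.3781  0.014 ] len 0.1128 yaw -20.7
t 27.12 tcp [ 0.4292 -0.3778  0.1289] xdir [-0.002  0.003 -1.   ] ydir yaw 70.5 grip 0.598 F [-0.9  0.5 -0.8] q6 [-0.93  0.31  1.71  0.    1.13 -2.16]
d cm [  0.63  -0.02 -10.39]
rotvec [-0.003 -0.002 -0.021]
rotvec [ 3.000e-03 -5.000e-03  3.121e+00]
```

Request:
{"api": "move_arm", "payload": {"series": [[0.3, 0, -6, 0, 0, -0.02, 0.6], [0.3, 0, -10.4, 0, 0, -0.02, 0.6], [0.3, 0, -10.4, 0, 0, -0.02, 0.6], [0.3, 0, -10.4, 0, 0, -0.02, 0.6], [0.3, 0, -10.4, 0, 0, -0.02, 0.0], [0.3, 0, -10.4, 0, 0, -0.02, 0.0], [0.3, 0, -10.4, 0, 0, -0.02, 0.0], [0.3, 0, -10.4, 0, 0, -0.02, 0.0], [0.3, 0, -10.4, 0, 0, -0.02, 0.0], [0.3, 0, -5, 0, 0, -0.02, 0.0], [0.3, 0, 2, 0, 0, -0.02, 0.0], [0.3, 0, 2, 0, 0, -0.02, 0.0]]}}

```text
time: 28.62
eef_pos: [0.4354, -0.3824, 0.1578]
ee_rot: [0.124, 0.693, -0.129, 0.699]
force: [1.0, -0.4, -2.0]
grip_width: 0.304
```

```bash
python3 look.py w17
python3 - <<'E'
from h import *
from tg import *
plan(w(-.053,.0165,.13),94.6)
E
```

```text
t 28.62 tcp [ 0.4354 -0.3824  0.1578] xdir [ 0.007 -0.01  -1.   ] ydir yaw 69.4 grip 0.304 F [ 1.  -0.4 -2. ] q6 [-0.93  0.28  1.68  0.    1.17 -2.14]
t 28.68 tcp [ 0.4345 -0.3813  0.1558] xdir [ 0.005 -0.007 -1.   ] ydir yaw 69.4 grip 0.302 F [ 0.  -0.6 -1.3] q6 [-0.93  0.28  1.68  0.    1.17 -2.14]
d cm [ 2.33 60.05 -2.58]
rotvec [0.006 0.007 0.44 ]
rotvec [ 0.009 -0.008 -2.702]
```

View pics/w17.png

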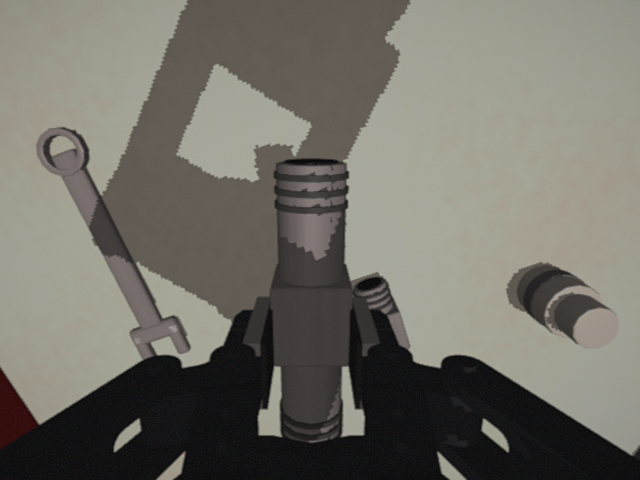

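Request:
{"api": "move_arm", "payload": {"series": [[1, 20, 0, 0, 0, 0.15, 0], [2, 40, 0, 0, 0, 0.3, 0], [2.4, 60, -1, 0, 0, 0.44, 0], [2.4, 60, -2.6, 0, 0, 0.44, 0], [2.4, 60, -2.6, 0, 0, 0.44, 0], [2.4, 60, -2.6, 0, 0, 0.44, 0], [2.4, 60, -2.6, 0, 0, 0.44, 0], [2.4, 60, -2.6, 0, 0, 0.44, 0], [2.4, 60, -2.6, 0, 0, 0.44, 0], [2.4, 60, -2.6, 0, 0, 0.44, 0], [2.4, 60, -2.6, 0, 0, 0.44, 0], [2.4, 60, -2.6, 0, 0, 0.44, 0]]}}

```text
time: 30.18
eef_pos: [0.4558, 0.2203, 0.1236]
ee_rot: [-0.029, 0.707, 0.028, 0.706]
force: [-0.1, -0.9, -2.1]
grip_width: 0.307
```

```bash
python3 look.py w18
python3 - <<'E'
from h import *
from tg import *
plan(w(-.052,.0165,.031),94.6)
E
```

```text
t 30.18 tcp [0.4558 0.2203 0.1236] xdir [-0.002 -0.001 -1.   ] ydir yaw 94.6 grip 0.307 F [-0.1 -0.9 -2.1] q6 [ 0.22  0.18  1.88 -0.    1.08 -1.44]
t 30.23 tcp [0.4562 0.2199 0.1239] xdir [-0.002 -0.001 -1.   ] ydir yaw 94.6 grip 0.301 F [-0.5  0.3 -0.9] q6 [ 0.21  0.18  1.88 -0.    1.08 -1.44]
d cm [ 0.27 -0.06 -9.29]
rotvec [ 0.001 -0.002  0.001]
rotvec [-3.000e-03 -1.000e-03 -3.141e+00]
```

View pics/w18.png

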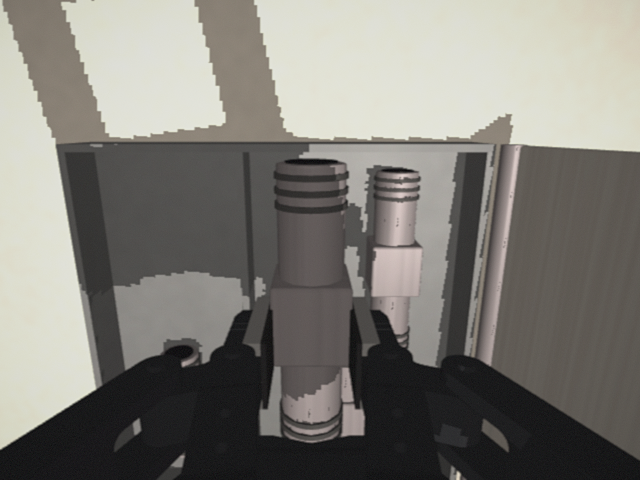

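```bash
python3 cf.py 371 270 .031 251 280 .028 245 200 .028 280 143 .034 397 172 .018
```

```text
[0.462 0.254 0.031] case [-0.0463  0.0507]
[0.474 0.187 0.028] case [-0.0392 -0.0173]
[0.428 0.182 0.028] case [-0.0854 -0.0187]
[0.397 0.199 0.034] case [-0.1157  0.0013]
[0.408 0.264 0.018] case [-0.0994  0.0649]
```

Request:
{"api": "move_arm", "payload": {"series": [[0.2, -0.1, 0, 0, 0, 0, 0], [0.2, -0.1, -5, 0, 0, 0, 0], [0.2, -0.1, -8, 0, 0, 0, 0], [0.2, -0.1, -8.8, 0, 0, 0, 0], [0.2, -0.1, -9, 0, 0, 0, 0], [0.2, -0.1, -9, 0, 0, 0, 0]]}}

```text
time: 30.98
eef_pos: [0.4594, 0.2196, 0.0357]
ee_rot: [-0.028, 0.706, 0.028, 0.707]
force: [-1.5, -0.7, -1.1]
grip_width: 0.306
```

Request:
{"api": "move_arm", "payload": {"series": [[0, 0, -0.3, 0, 0, 0, 0], [0, 0, -0.4, 0, 0, 0, 0], [0, 0, -0.4, 0, 0, 0, 0]]}}

```text
time: 31.35
eef_pos: [0.4597, 0.22, 0.0335]
ee_rot: [-0.029, 0.706, 0.029, 0.707]
force: [-8.7, -3.2, 19.5]
grip_width: 0.304
```

Request:
{"api": "move_arm", "payload": {"series": [[0, 0, 0.6, 0, 0, 0, 0], [-0.2, -0.2, 0.6, 0, 0, 0, 0], [-0.2, -0.2, 0, 0, 0, 0, 0], [-0.2, -0.2, 0, 0, 0, 0, 0]]}}

```text
time: 31.85
eef_pos: [0.4577, 0.2179, 0.0335]
ee_rot: [-0.029, 0.706, 0.028, 0.707]
force: [-11.0, -3.6, 32.8]
grip_width: 0.307
```

```bash
python3 look.py w19
```

```text
t 31.85 tcp [0.4577 0.2179 0.0335] xdir [ 0. -0. -1.] ydir yaw 94.6 grip 0.307 F [-11.   -3.6  32.8] q6 [ 0.21  0.34  1.91 -0.    0.89 -1.44]
```

View pics/w19.png

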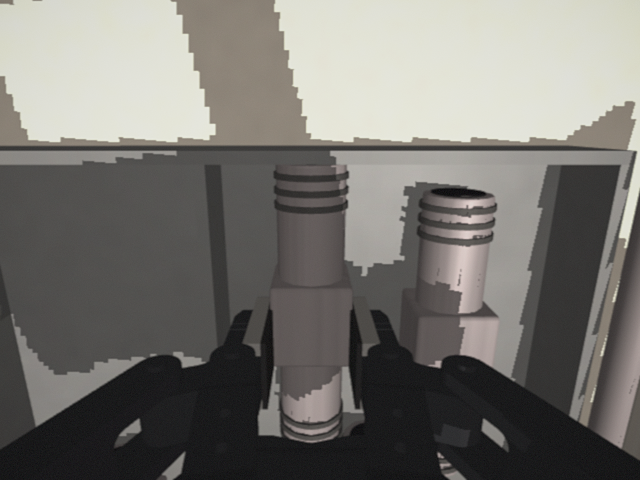

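Request:
{"api": "move_arm", "payload": {"series": [[0.1, 0.1, 0.3, 0, 0, 0, 0], [0.1, 0.1, 0.3, 0, 0, 0, 0.39], [0.1, 0.1, 0.3, 0, 0, 0, 0.39], [0.1, 0.1, 0.3, 0, 0, 0, 0.39]]}}

```text
time: 32.4
eef_pos: [0.4576, 0.2186, 0.0333]
ee_rot: [-0.028, 0.707, 0.028, 0.706]
force: [0.5, 0.1, 0.1]
grip_width: 0.395
```

Request:
{"api": "move_arm", "payload": {"series": [[0, 0, 5, 0, 0, 0, 0.39], [0, 0, 11, 0, 0, 0, 0.5], [0, 0, 14, 0, 0, 0, 0.5], [0, 0, 14, 0, 0, 0, 0.5]]}}

```text
time: 32.9
eef_pos: [0.4598, 0.2192, 0.1766]
ee_rot: [-0.028, 0.704, 0.029, 0.709]
force: [0.1, -0.8, -0.4]
grip_width: 0.499
```

```bash
python3 look.py w20
python3 - <<'E'
from h import *
plan([.519,-.363,.13],88.3)
t=cam("top");crop(t,270,180,450,330,4,"tn3")
E
```

```text
t 32.9 tcp [0.4598 0.2192 0.1766] xdir [ 0.006  0.001 -1.   ] ydir yaw 94.6 grip 0.499 F [ 0.1 -0.8 -0.4] q6 [ 0.21  0.11  1.84  0.    1.18 -1.44]
t 32.95 tcp [0.4584 0.2189 0.1745] xdir [ 0.002  0.    -1.   ] ydir yaw 94.6 grip 0.498 F [-0.3 -0.3 -1.1] q6 [ 0.21  0.11  1.84 -0.    1.18 -1.44]
d cm [  6.06 -58.19  -4.45]
rotvec [-0.     0.002 -0.11 ]
rotvec [-3.000e-03 -0.000e+00  3.032e+00]
```

View pics/w20.png

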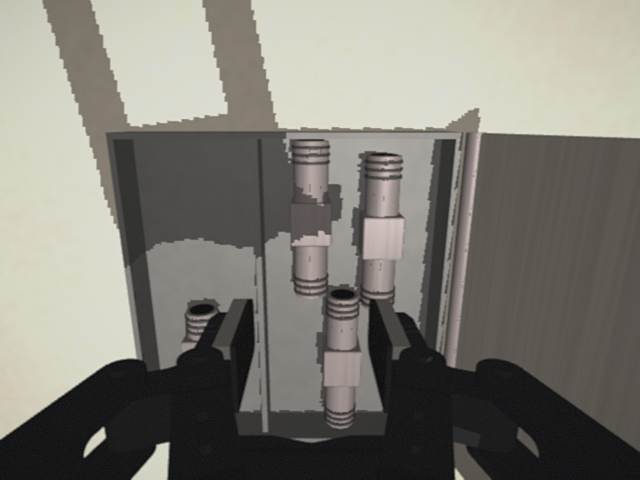

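View pics/tn3.png

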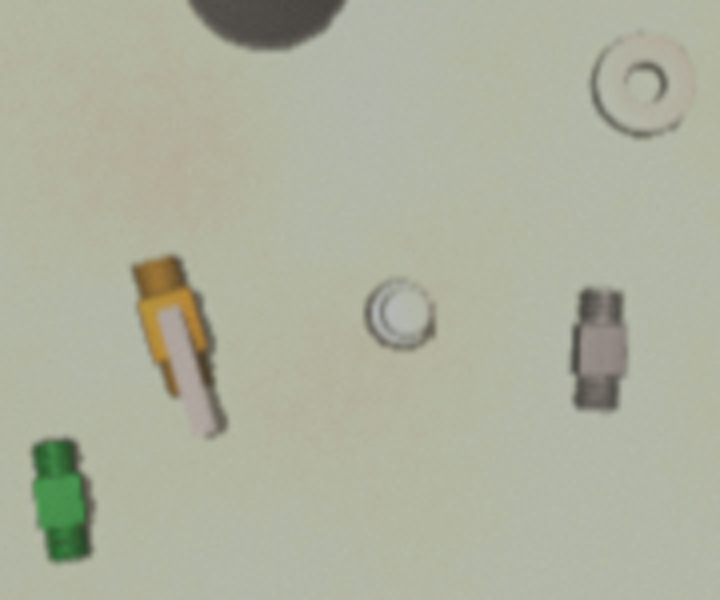

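Request:
{"api": "move_arm", "payload": {"series": [[2, -20, 0, 0, 0, -0.04, 0.6], [4, -40, 0, 0, 0, -0.08, 0.6], [6, -58.2, -2, 0, 0, -0.11, 0.6], [6, -58.2, -4.4, 0, 0, -0.11, 0.6], [6, -58.2, -4.4, 0, 0, -0.11, 0.6], [6, -58.2, -4.4, 0, 0, -0.11, 0.6], [6, -58.2, -4.4, 0, 0, -0.11, 0.6], [6, -58.2, -4.4, 0, 0, -0.11, 0.6], [6, -58.2, -4.4, 0, 0, -0.11, 0.6], [6, -58.2, -4.4, 0, 0, -0.11, 0.6], [6, -58.2, -4.4, 0, 0, -0.11, 0.6], [6, -58.2, -4.4, 0, 0, -0.11, 0.6]]}}

```text
time: 34.5
eef_pos: [0.5171, -0.3616, 0.1279]
ee_rot: [0.011, 0.708, -0.009, 0.706]
force: [0.0, 0.3, 0.4]
grip_width: 0.603
```

```bash
python3 look.py w21
```

```text
t 34.5 tcp [ 0.5171 -0.3616  0.1279] xdir [-0.002  0.003 -1.   ] ydir yaw 88.3 grip 0.603 F [0.  0.3 0.4] q6 [-0.8   0.43  1.55  0.    1.17 -2.34]
```

View pics/w21.png

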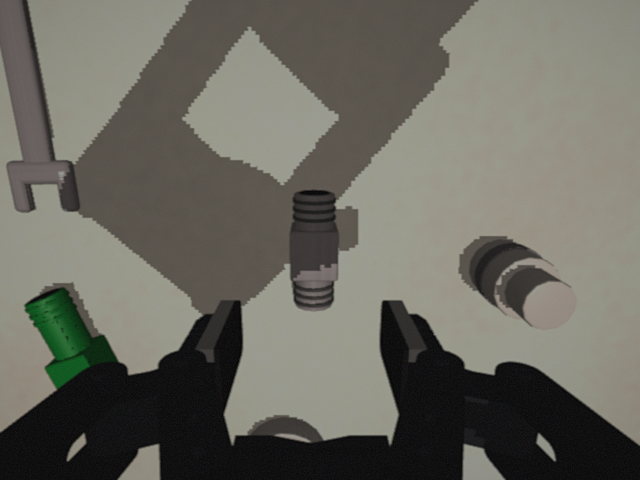

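Request:
{"api": "move_arm", "payload": {"series": [[0.4, 0, -6, 0, 0, 0, 0.6], [0.4, 0, -10.3, 0, 0, 0, 0.6], [0.4, 0, -10.3, 0, 0, 0, 0.6], [0.4, 0, -10.3, 0, 0, 0, 0.6], [0.4, 0, -10.3, 0, 0, 0, 0.0], [0.4, 0, -10.3, 0, 0, 0, 0.0], [0.4, 0, -10.3, 0, 0, 0, 0.0], [0.4, 0, -10.3, 0, 0, 0, 0.0], [0.4, 0, -10.3, 0, 0, 0, 0.0], [0.4, 0, -5, 0, 0, 0, 0.0], [0.4, 0, 2, 0, 0, 0, 0.0], [0.4, 0, 2, 0, 0, 0, 0.0]]}}

```text
time: 36.05
eef_pos: [0.5248, -0.3662, 0.1573]
ee_rot: [0.007, 0.704, -0.014, 0.71]
force: [0.1, 0.2, -1.1]
grip_width: 0.308
```

```bash
python3 look.py w22
python3 - <<'E'
from h import *
from tg import *
plan(w(-.045,-.065,.13),94.6)
E
```

```text
t 36.05 tcp [ 0.5248 -0.3662  0.1573] xdir [ 0.009 -0.009 -1.   ] ydir yaw 88.3 grip 0.308 F [ 0.1  0.2 -1.1] q6 [-0.79  0.4   1.52 -0.    1.21 -2.34]
t 36.1 tcp [ 0.5238 -0.3652  0.1553] xdir [ 0.006 -0.006 -1.   ] ydir yaw 88.3 grip 0.305 F [ 0.6  0.7 -1.3] q6 [-0.79  0.4   1.52 -0.    1.21 -2.34]
d cm [-5.15 50.38 -2.53]
rotvec [0.006 0.007 0.11 ]
rotvec [ 0.01  -0.009 -3.032]
```

View pics/w22.png

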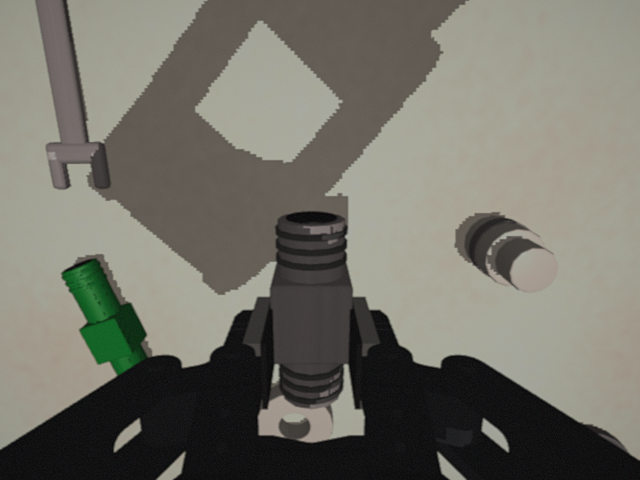

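Request:
{"api": "move_arm", "payload": {"series": [[-2, 17, 0, 0, 0, 0.04, 0], [-4, 34, 0, 0, 0, 0.08, 0], [-5.1, 50.4, -1, 0, 0, 0.11, 0], [-5.1, 50.4, -2.5, 0, 0, 0.11, 0], [-5.1, 50.4, -2.5, 0, 0, 0.11, 0], [-5.1, 50.4, -2.5, 0, 0, 0.11, 0], [-5.1, 50.4, -2.5, 0, 0, 0.11, 0], [-5.1, 50.4, -2.5, 0, 0, 0.11, 0], [-5.1, 50.4, -2.5, 0, 0, 0.11, 0], [-5.1, 50.4, -2.5, 0, 0, 0.11, 0], [-5.1, 50.4, -2.5, 0, 0, 0.11, 0]]}}

```text
time: 37.48
eef_pos: [0.471, 0.1395, 0.1245]
ee_rot: [-0.028, 0.707, 0.028, 0.706]
force: [1.1, -1.1, -2.1]
grip_width: 0.307
```

```bash
python3 look.py w23
python3 - <<'E'
from h import *
from tg import *
plan(w(-.045,-.065,.031),94.6)
E
```

```text
t 37.48 tcp [0.471  0.1395 0.1245] xdir [-0.001 -0.    -1.   ] ydir yaw 94.5 grip 0.307 F [ 1.1 -1.1 -2.1] q6 [ 0.05  0.15  1.92 -0.    1.07 -1.6 ]
t 37.52 tcp [0.4711 0.1393 0.1246] xdir [-0. -0. -1.] ydir yaw 94.5 grip 0.305 F [ 0.1 -0.8 -2.2] q6 [ 0.05  0.15  1.92 -0.    1.07 -1.6 ]
d cm [ 0.12 -0.07 -9.36]
rotvec [ 0.    -0.     0.002]
rotvec [-0.000e+00 -1.000e-03 -3.139e+00]
```

View pics/w23.png

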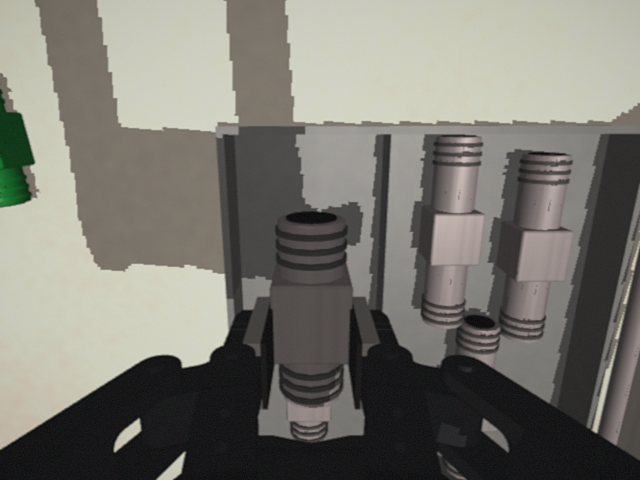

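Request:
{"api": "move_arm", "payload": {"series": [[0, 0, -5, 0, 0, 0, 0], [0, 0, -8.2, 0, 0, 0, 0], [0, 0, -9.2, 0, 0, 0, 0], [0, 0, -9.4, 0, 0, 0, 0], [0, 0, -9.4, 0, 0, 0, 0]]}}

```text
time: 38.15
eef_pos: [0.469, 0.1392, 0.0338]
ee_rot: [-0.029, 0.709, 0.028, 0.704]
force: [-22.0, -5.4, 39.3]
grip_width: 0.304
```

Request:
{"api": "move_arm", "payload": {"series": [[0, 0, 0.4, 0, 0, 0, 0], [0, 0, 0.4, 0, 0, 0, 0], [0, 0, 0.4, 0, 0, 0, 0.5], [0, 0, 0.4, 0, 0, 0, 0.5], [0, 0, 0.4, 0, 0, 0, 0.5], [0, 0, 6, 0, 0, 0, 0.5], [0, 0, 12, 0, 0, 0, 0.5], [0, 0, 18, 0, 0, 0, 0.4], [5, 0, 24, 0, 0, 0, 0.35], [7, 0, 26, 0, 0, 0, 0.35], [7, 0, 26, 0, 0, 0, 0.35], [7, 0, 26, 0, 0, 0, 0.35]]}}

```text
time: 39.65
eef_pos: [0.5398, 0.1408, 0.2893]
ee_rot: [-0.028, 0.707, 0.028, 0.706]
force: [-0.4, -0.7, 0.1]
grip_width: 0.35
```

```bash
python3 look.py w24
python3 - <<'E'
from h import *
t=cam("top");cv2.imwrite("pics/t24.png",t["image"]);s=cam("scene");crop(s,330,60,630,390,2,"s24")
E
```

```text
t 39.65 tcp [0.5398 0.1408 0.2893] xdir [-0.003 -0.    -1.   ] ydir yaw 94.6 grip 0.35 F [-0.4 -0.7  0.1] q6 [ 0.04  0.11  1.6   0.    1.43 -1.61]
```

View pics/w24.png

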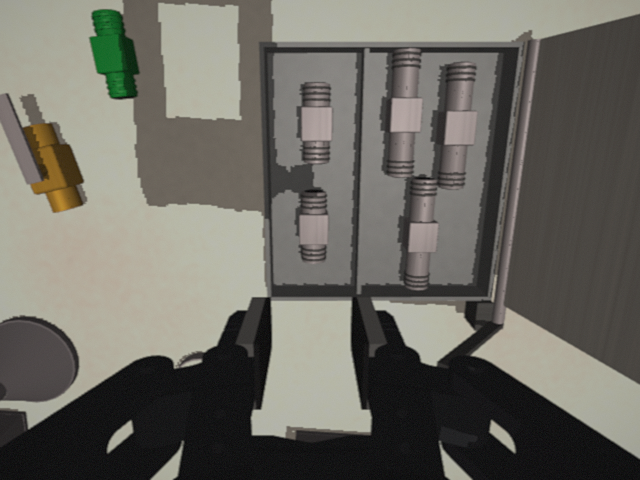

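View pics/t24.png

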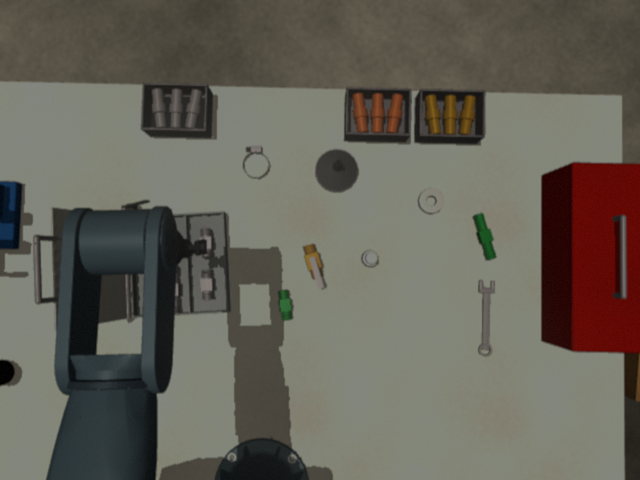

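View pics/s24.png

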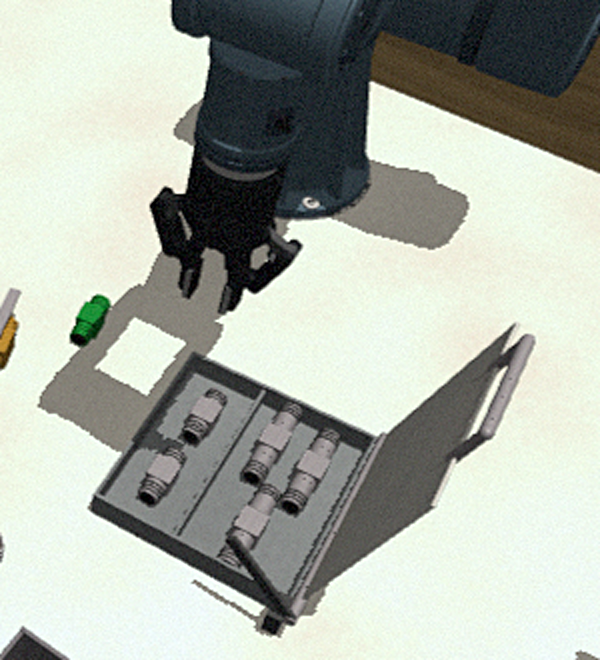

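```bash
python3 cf.py 403 49 .028 404 115 .032 420 237 .032 458 127 .032 316 124 .032 313 228 .032
python3 - <<'E'
from h import *
t=cam("top");s=cam("scene")
crop(t,20,190,160,340,4,"t25");crop(s,480,200,640,380,4,"s25")
E
```

```text
[0.401 0.208 0.028] case [-0.1102  0.0102]
[0.455 0.216 0.032] case [-0.0559  0.0136]
[0.565 0.247 0.032] case [0.056  0.0359]
[0.461 0.266 0.032] case [-0.0457  0.0624]
[0.469 0.139 0.032] case [-0.0483 -0.0644]
[0.564 0.144 0.032] case [ 0.0471 -0.067 ]
```

View pics/t25.png

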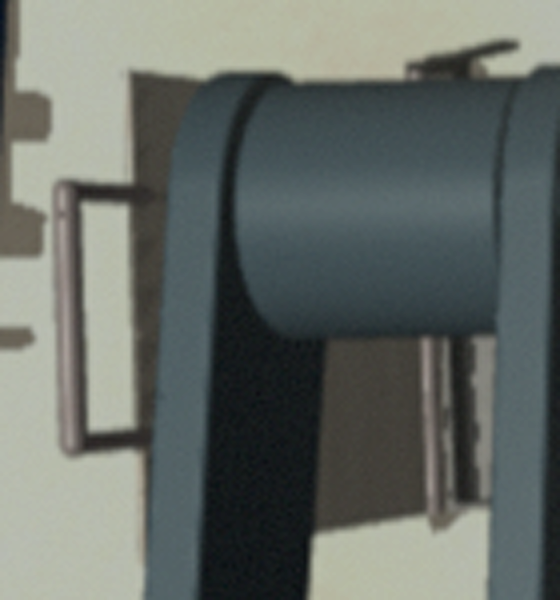

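View pics/s25.png

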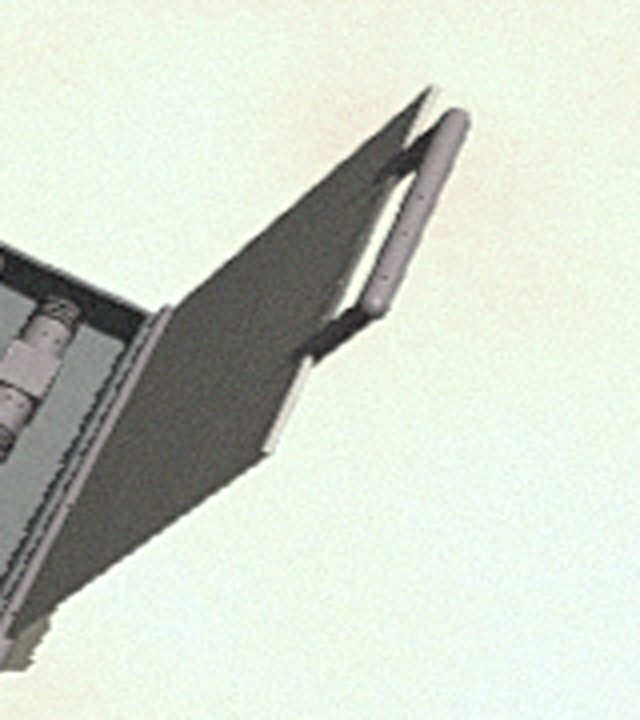

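Run:
```python
from h import *
from tg import *
t=cam("top");s=cam("scene")
A=tri([(t,36.5,237),(s,573.2,277)]);B=tri([(t,38.2,302),(s,594.5,229.5)])
m=(A+B)/2;print(A,B,m,np.linalg.norm(A-B))
h=w(0,.118,.04);d=m-h;yc=-np.sin(.08)*d[0]+np.cos(.08)*d[1];print("r",np.hypot(yc,d[2]),"angle",np.arctan2(d[2],-yc))
for a in(1.75,1.8,1.85,1.9,1.92): print(a,w(0,.118-.274*np.cos(a),.04+.274*np.sin(a)).round(4))
plan([m[0],m[1],.40],94.6)
```

```text
[0.55677043 0.40186682 0.29934359] [0.43778304 0.39236056 0.29988714] [0.49727673 0.39711369 0.29961536] 0.11936776828780338
r 0.2695975676564702 angle 1.843769156299662
1.75 [0.4987 0.3733 0.3096]
1.8 [0.4976 0.3867 0.3068]
1.85 [0.4965 0.3999 0.3034]
1.9 [0.4955 0.4129 0.2993]
1.92 [0.4951 0.4181 0.2975]
t 40.0 tcp [0.5404 0.1408 0.2902] xdir [-0.001 -0.    -1.   ] ydir yaw 94.6 grip 0.35 F [0.  0.5 1.2] q6 [ 0.04  0.11  1.6   0.    1.43 -1.61]
d cm [-4.31 25.63 10.98]
rotvec [ 0.    -0.001 -0.   ]
rotvec [2.000e-03 0.000e+00 3.142e+00]
```

Request:
{"api": "move_arm", "payload": {"series": [[0, 0, 6, 0, 0, 0, 0.4], [0, 0, 11, 0, 0, 0, 0.4], [-1, 6, 11, 0, 0, 0, 0.4], [-2, 12, 11, 0, 0, 0, 0.4], [-3, 18, 11, 0, 0, 0, 0.4], [-4.3, 25.6, 11, 0, 0, 0, 0.4], [-4.3, 25.6, 11, 0, 0, 0, 0.4], [-4.3, 25.6, 11, 0, 0, 0, 0.4], [-4.3, 25.6, 11, 0, 0, 0, 0.4], [-4.3, 25.6, 11, 0, 0, 0, 0.4]], "grip_force": 40}}

```text
time: 41.25
eef_pos: [0.4986, 0.3952, 0.4011]
ee_rot: [-0.028, 0.706, 0.028, 0.707]
force: [0.3, 0.2, 0.9]
grip_width: 0.397
```

```bash
python3 look.py w26
```

```text
t 41.25 tcp [0.4986 0.3952 0.4011] xdir [ 0. -0. -1.] ydir yaw 94.5 grip 0.397 F [0.3 0.2 0.9] q6 [ 0.48  0.24  1.23 -0.    1.67 -1.16]
```

View pics/w26.png

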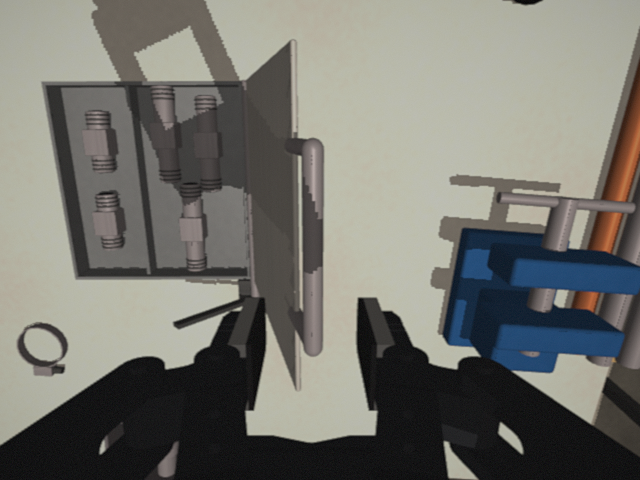

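Run:
```python
from h import *
import pickle
c=pickle.load(open("cw.pkl","rb"))
for z in(.295,.30,.305,.31): A=back(c,313,147,z);B=back(c,314,350,z);print(z,A.round(3),B.round(3),np.linalg.norm(A-B))
```

```text
0.295 [0.441 0.391 0.295] [0.566 0.402 0.295] 0.12506988278096967
0.3 [0.441 0.391 0.3  ] [0.563 0.401 0.3  ] 0.1223731398540976
0.305 [0.44  0.391 0.305] [0.56  0.401 0.305] 0.1196763969272254
0.31 [0.44  0.391 0.31 ] [0.557 0.401 0.31 ] 0.11697965400035339
```

Request:
{"api": "move_arm", "payload": {"series": [[0, 0.1, -6, 0, 0, 0, 0.4], [0, 0.1, -9.8, 0, 0, 0, 0.4], [0, 0.1, -9.8, 0, 0, 0, 0.4], [0, 0.1, -9.8, 0, 0, 0, 0.4]]}}

```text
time: 41.8
eef_pos: [0.4989, 0.3977, 0.3051]
ee_rot: [-0.028, 0.706, 0.029, 0.707]
force: [0.1, -0.0, 1.3]
grip_width: 0.4
```

Request:
{"api": "move_arm", "payload": {"series": [[0, 0, -0.2, 0, 0, 0, 0], [0, 0, -0.2, 0, 0, 0, 0], [0, 0, -0.2, 0, 0, 0, 0], [0, 0, -0.2, 0, 0, 0, 0]]}}

```text
time: 42.3
eef_pos: [0.499, 0.398, 0.3033]
ee_rot: [-0.028, 0.705, 0.029, 0.708]
force: [1.6, -1.0, 6.2]
grip_width: 0.126
```

Run:
```python
from h import *
from tg import *
plan()
o=get_obs()["eef_pos"]
h=w(0,.118,.04);d=o-h;yc=-np.sin(.08)*d[0]+np.cos(.08)*d[1];a0=np.arccos(-yc/.274);print("a0",a0)
H=lambda a:w(0,.118-.274*np.cos(a),.04+.274*np.sin(a))
for a in np.linspace(a0,.75,25): print(round(a,3),((H(a)-H(a0))*100).round(1))
```

```text
t 42.3 tcp [0.499  0.398  0.3033] xdir [ 0.004  0.002 -1.   ] ydir yaw 94.6 grip 0.126 F [ 1.6 -1.   6.2] q6 [ 0.49  0.28  1.38 -0.    1.48 -1.16]
a0 1.842041204415423
1.842 [0. 0. 0.]
1.797 [ 0.1 -1.2  0.3]
1.751 [ 0.2 -2.4  0.6]
1.706 [ 0.3 -3.6  0.8]
1.66 [ 0.4 -4.9  0.9]
1.615 [ 0.5 -6.1  1. ]
1.569 [ 0.6 -7.4  1. ]
1.524 [ 0.7 -8.6  1. ]
1.478 [ 0.8 -9.8  0.9]
1.433 [  0.9 -11.1   0.7]
1.387 [  1.  -12.3   0.5]
1.342 [  1.1 -13.5   0.3]
1.296 [  1.2 -14.7  -0. ]
1.251 [  1.3 -15.9  -0.4]
1.205 [  1.4 -17.1  -0.8]
1.16 [  1.5 -18.2  -1.3]
1.114 [  1.6 -19.4  -1.8]
1.069 [  1.6 -20.5  -2.4]
1.023 [  1.7 -21.5  -3. ]
0.978 [  1.8 -22.6  -3.7]
0.932 [  1.9 -23.6  -4.4]
0.887 [  2.  -24.6  -5.2]
0.841 [  2.  -25.5  -6. ]
0.796 [  2.1 -26.4  -6.8]
0.75 [  2.2 -27.3  -7.7]
```

Request:
{"api": "move_arm", "payload": {"series": [[0.1, -1.2, 0.3, 0, 0, 0, 0], [0.2, -2.4, 0.6, 0, 0, 0, 0], [0.3, -3.6, 0.8, 0, 0, 0, 0], [0.4, -4.9, 0.9, 0, 0, 0, 0], [0.5, -6.1, 1.0, 0, 0, 0, 0], [0.6, -7.4, 1.0, 0, 0, 0, 0], [0.7, -8.6, 1.0, 0, 0, 0, 0], [0.8, -9.8, 0.9, 0, 0, 0, 0], [0.9, -11.1, 0.7, 0, 0, 0, 0], [1.0, -12.3, 0.5, 0, 0, 0, 0], [1.1, -13.5, 0.3, 0, 0, 0, 0], [1.2, -14.7, 0, 0, 0, 0, 0]]}}

```text
time: 43.8
eef_pos: [0.5108, 0.2508, 0.3021]
ee_rot: [-0.028, 0.705, 0.029, 0.708]
force: [4.3, 2.0, 5.0]
grip_width: 0.123
```

Request:
{"api": "move_arm", "payload": {"series": [[0.1, -1.2, -0.4, 0, 0, 0, 0], [0.2, -2.4, -0.8, 0, 0, 0, 0], [0.3, -3.5, -1.3, 0, 0, 0, 0], [0.4, -4.7, -1.8, 0, 0, 0, 0], [0.4, -5.8, -2.4, 0, 0, 0, 0], [0.5, -6.8, -3.0, 0, 0, 0, 0], [0.6, -7.9, -3.7, 0, 0, 0, 0], [0.7, -8.9, -4.4, 0, 0, 0, 0], [0.8, -9.9, -5.2, 0, 0, 0, 0], [0.8, -10.8, -6.0, 0, 0, 0, 0], [0.9, -11.9, -7.0, 0, 0, 0, 0], [0.9, -11.9, -7.0, 0, 0, 0, 0]]}}

```text
time: 45.3
eef_pos: [0.52, 0.1306, 0.2299]
ee_rot: [-0.028, 0.706, 0.028, 0.707]
force: [9.4, 0.8, -3.0]
grip_width: 0.126
```

```bash
cat > ang.py <<'E'
from h import *
from tg import *
plan()
o=get_obs()["eef_pos"]+[0,0,.002]
h=w(0,.118,.04);d=o-h;yc=-np.sin(.08)*d[0]+np.cos(.08)*d[1];print("r",np.hypot(yc,d[2]),"a",np.arctan2(d[2],-yc))
s=cam("scene");crop(s,330,130,530,390,2.3,"s30")
E
python3 ang.py
```

```text
t 45.3 tcp [0.52   0.1306 0.2299] xdir [ 0.002 -0.    -1.   ] ydir yaw 94.5 grip 0.126 F [ 9.4  0.8 -3. ] q6 [ 0.02  0.11  1.73 -0.    1.3  -1.63]
r 0.27349290291131434 a 0.77793130484823
```

View pics/s30.png

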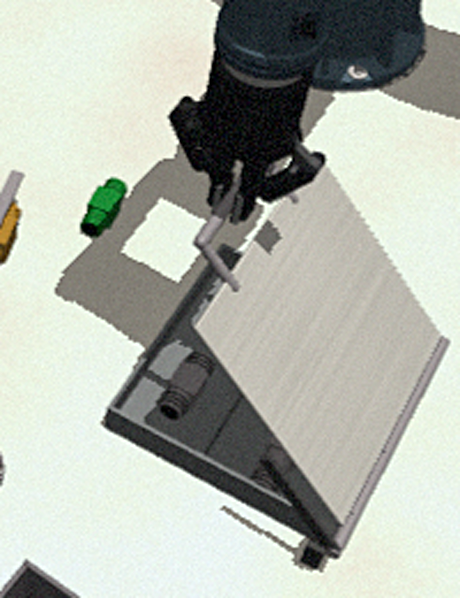

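Request:
{"api": "move_arm", "payload": {"series": [[0, 0, 0, 0, 0, 0, 0.33], [0, 0, 0, 0, 0, 0, 0.33], [0, 0, 0, 0, 0, 0, 0.33], [0, 0, 2, 0, 0, 0, 0.33], [0, 0, 5, 0, 0, 0, 0.33], [0, 0, 10, 0, 0, 0, 0.33], [0, -6, 12, 0, 0, 0, 0.33], [0, -12, 12, 0, 0, 0, 0.33], [0, -18, 12, 0, 0, 0, 0.33], [0, -24, 12, 0, 0, 0, 0.33], [0, -30, 12, 0, 0, 0, 0.33], [0, -30, 12, 0, 0, 0, 0.33]]}}

```text
time: 46.85
eef_pos: [0.5181, -0.1721, 0.3502]
ee_rot: [-0.026, 0.707, 0.026, 0.706]
force: [-0.0, -0.3, -0.1]
grip_width: 0.329
```

Run:
```python
from h import *
plan()
t=cam("top");s=cam("scene");crop(s,330,130,530,390,2.3,"s31");cv2.imwrite("pics/t31.png",t["image"]);crop(t,100,180,300,330,4,"tc31")
```

```text
t 46.85 tcp [ 0.5181 -0.1721  0.3502] xdir [-0.001 -0.    -1.   ] ydir yaw 94.3 grip 0.329 F [-0.  -0.3 -0.1] q6 [-0.54  0.05  1.55 -0.    1.55 -2.18]
```

View pics/s31.png

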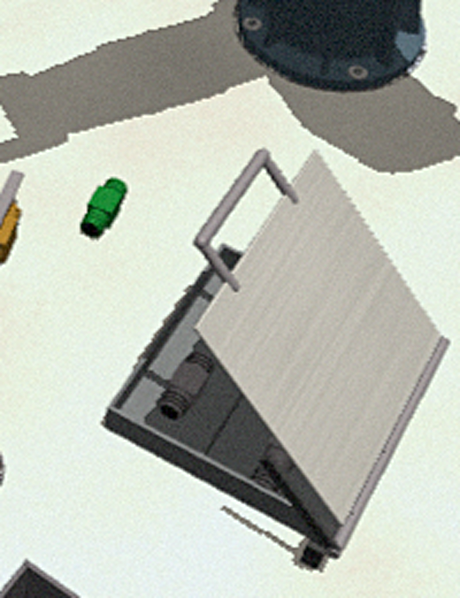

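View pics/tc31.png

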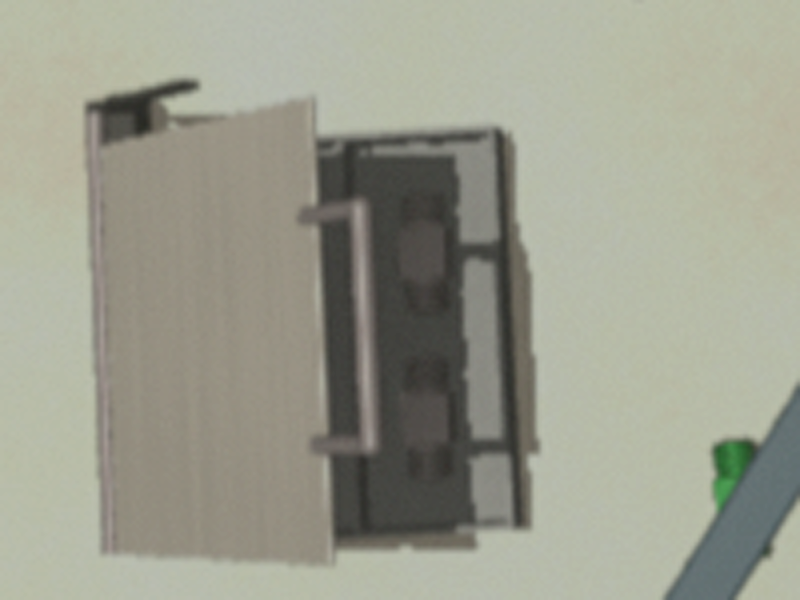

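View pics/t31.png

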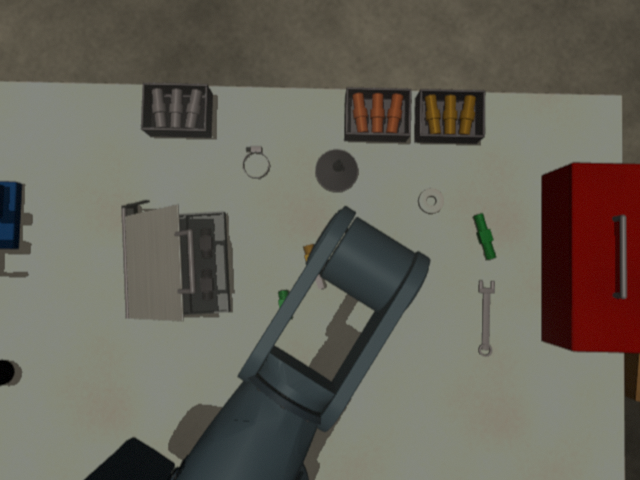

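Run:
```python
from h import *
from tg import *
t=cam("top");s=cam("scene")
A=tri([(t,190,231.75),(s,417.8,235.2)]);B=tri([(t,192,291.75),(s,445.2,196.5)])
m=(A+B)/2;h=w(0,.118,.04);d=m-h;yc=-np.sin(.08)*d[0]+np.cos(.08)*d[1];print(m,np.linalg.norm(A-B),"r",np.hypot(yc,d[2]),"angle",np.arctan2(d[2],-yc))
```

```text
[0.51807721 0.131224   0.22821228] 0.11813621387124115 r 0.2703097312137325 angle 0.7702068958311679
```

```bash
python3 -c "
from plant import hand_in
print(hand_in())"
```

```text
the job is handed in; nothing more can be done
None
```

The job is handed in. I folded the cover up past upright, laid all five loose grey nipples flat in the case, then folded the cover back down to half open and let go. Three long nipples are in the wide row and two short ones in the narrow row.

**Nipples:** the wrist picture after the last placing put the long ones at y of about 14, 36 and 62 mm and the short ones at about -64 and -67 mm. All x values were within ±56 mm. I did not look at the long ones again after folding the cover down, because it hides them.

**Cover:** triangulating the handle after release gave about 0.77 rad; the arm's own pose just before release gave 0.778. The target is 0.785, with 0.665 to 0.905 allowed.

**Arm and bystanders:** the arm ended clear with no force on it. The bystanders I could see had not moved. In the last top view the arm partly hid the valve and the green short piece, and covered the coupler. The coupler was unmoved in the overview taken just before I folded the cover down.

**Checks that disagreed or went unplanned:**
- The two fits of the case's yaw differed, 0.071 against 0.092 rad. I used 0.08, and later pictures agreed to about 2 mm.
- While I placed the first long nipple, the tool felt about 7 N sideways. Later the cover measured about 1.84 rad instead of the 1.64 I had left it at, so the gripper probably pushed it back.
- The last short nipple was pressed down with about 39 N on the tool before I eased off.

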